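# Measure a batch of spacer plates as one row in the caliper stand

## Robot

A 6-joint arm with a two-finger parallel gripper is mounted at the origin on a cart in front of the work surface, level with it; the furniture and walls round the work are solid. World frame = base frame: x ahead of the robot, y to its left, z up, the work surface at z = 0. Lengths are in m, angles in rad, forces in N, time in s.
With the tool pointing down it reaches from about 0.275 to 0.825 m from the base axis. Payload 5.2 kg.
Tool frame: the origin (TCP) lies on the centre line of the jaws, within the pads' length; the fingertips stand 14 mm ahead of it and the grasp point (between the pads) lies 5 mm behind it (robot.tip_reach is the distance from the TCP to the fingertips, in m); z points along the fingers, y is the direction in which the jaws open and shut (so a half turn about z gives the same grasp; the last joint's range is limited). The gripper opens to 93 mm and grips with 3 to 60 N. Pads are 15 mm wide; open, the fingers measure 128 mm over their backs; the gripper's body (75 mm by 188 mm) begins 65 mm behind the grasp point.
Start: joints at [-1.46, 0.259, 1.535, -0, 1.348, -0.203], TCP at [0.17, -0.523, 0.233] pointing down, gripper open.
Joint ranges: [-3.14, 3.14], [-0.91, 2.08], [0.19, 2.58], [-1.22, 4.36], [0.22, 2.71], [-3.12, 3.12]. Speed limits (rad/s): [2.57, 2.57, 3.14, 3.14, 3.14, 3.14].

## Interface

Orientations are given as a unit quaternion [w, x, y, z].
In Python, from station import robot gives the robot as it stands.
- The arm moves only by the tool arm_command, never from a script. Its argument "moves" is a list of rows, each a list of 7 numbers: the opening, from 0 (shut) to 1 (fully open), then the shift along the tool's x, y, z in mm, then the turn, a rotation vector about the tool's x, y, z in degrees. A call has 1 to 10 rows; each row shifts and turns the commanded pose from where the row before left it, along the tool's axes as they then stand; what a row does not reach is not made up. A row lasts 1/8 s, in which the tool goes at most 62.5 mm and 10.7 degrees, less where a joint would pass 70% of its speed; a pose out of reach is approached as far as the arm can. A call with a gripper value outside its range is refused whole. The fingers move at their own pace and stop on an object; "grip_force" is the grip in N (left out, the last holds). Time passes only in rows, so rows that do not move let the fingers close. It gives the time, the measured TCP pose, the force and the opening at its end, in the units of the state.
- robot.get_state(): the state, without advancing time (a new reading comes with each control period).
- robot.grab_frame(name): name is "scene" or "top" or "wrist"; returns the picture (480x640x3 uint8, blue, green, red); there is no depth.
- robot.camera_params(name): a dict with "K" (3x3 intrinsics, pixels), "rvec" (rotation vector, rad) and "tvec" (3), from world to camera coordinates, as OpenCV has them. Camera axes: x right, y down, z forward; pixel columns grow to the right and rows downward; lengths in m; the calibration is good to about 2 mm. A picture is of the moment at which its call begins: read the wrist's pose just before it. camera_params takes no time and is no camera call; for the wrist camera it gives the pose at the moment of the call.
- robot.sign_off(): hands the job in, once; it reports no verdict.
Trained networks look in the newest picture that a camera, given by its name, has taken for a name from the list of things; names that differ only in an ending like _2 or _b are one class to them, and where a whole thing is asked for, a point or a joint stands for the part that bears it (a point fixed in the world has none). Each returns a list of dicts, best first, with "p" (0 to 1); they miss things now and then, are a little off and sometimes report something else, mostly with a low value. They report only what shows in the picture. A call takes as long as a camera call.
- robot.silhouettes(camera, thing): "region" (480x640 bool, what is visible of it) and "bbox" ([centre column, centre row, width, height] in pixels, round what is visible of it).
The state is a dict: "clock": time; "q": joint angles; "qvel": joint speeds; "effort": joint torques, N m; "tcp_pos": TCP position; "orientation": TCP orientation; "ft_force": force on the tool from outside, world axes, zero at the start; "torque": the same for the moment, N m; "opening": finger opening in m.
Only numpy, scipy, OpenCV 4.12 (cv2) and the standard library are available. Lean on these libraries where they do the work, as an engineer would, in place of code of your own. Each camera call takes 0.05 s, during which the arm holds its last target.

## Task

Measure the batch of brass spacer plates as one row in the caliper stand: first slide the caliper's jaws fully shut to check its zero, then open it wide and lay every spacer flat in the stand in front of the back rail, side by side and pointing at that rail. Take the grey set-up block and push the spacers with it until each one sits square against the back rail and the row is closed up without gaps against the end stop, then stand the block back on its grey mat. Finally close the sliding jaw gently onto the row until it touches, let go and leave it so for reading; do not disturb the micrometer or the ring gauge.

Things in the scene. Friction and masses are not known exactly. Their poses are not given: they have to be found in the camera images.
- spacer1: brass spacer plate, 64 x 22 x 16 mm (own x, y, z), 0.2 kg, two dark hole marks on top; origin at the centre of its underside, z up. All are alike; three or all four of spacer1 to spacer4 are present, a missing one is absent. They start flat on the blue mat, length roughly along the mat's y, 5 mm apart or more
- spacer2: brass spacer plate, 64 x 22 x 16 mm (own x, y, z), 0.2 kg, two dark hole marks on top; origin at the centre of its underside, z up. All are alike; three or all four of spacer1 to spacer4 are present, a missing one is absent. They start flat on the blue mat, length roughly along the mat's y, 5 mm apart or more
- spacer3: brass spacer plate, 64 x 22 x 16 mm (own x, y, z), 0.2 kg, two dark hole marks on top; origin at the centre of its underside, z up. All are alike; three or all four of spacer1 to spacer4 are present, a missing one is absent. They start flat on the blue mat, length roughly along the mat's y, 5 mm apart or more
- spacer4: brass spacer plate, 64 x 22 x 16 mm (own x, y, z), 0.2 kg, two dark hole marks on top; origin at the centre of its underside, z up. All are alike; three or all four of spacer1 to spacer4 are present, a missing one is absent. They start flat on the blue mat, length roughly along the mat's y, 5 mm apart or more
- setup_block: grey ground set-up block, 45 x 70 x 40 mm (own x, y, z), 0.5 kg, holes in its top; origin at the centre of its underside. It starts upright on the grey mat and serves as the pushing tool; held by its upper half, the fingertips pass above the 16 mm high spacers
- block_mat: thin grey mat, 90 x 110 x 2 mm (own x, y, z), fixed to the desk, home of the set-up block; origin at the centre of its underside
- plate_mat: thin blue mat at the left, 160 x 125 x 2 mm (own x, y, z), fixed to the desk, where the spacers lie at the start; origin at the centre of its underside
- stand: caliper stand fixed to the desk: aluminium base plate, top 10 mm above the desk; own x points away from the robot, y left; origin on the desk (plate x -90 to 85 mm, y -145 to 145 mm). Steel back rail and end stop on it make a square corner; behind the rail a digital caliper lies clamped along y, jaws pointing to -x. Clamps at both caliper ends (x 26 to 60, y -119..-106, 104..116 mm) rise 23 mm above the plate
- corner (a point): inner corner where back rail and end stop meet, on the base plate's top; axes as the stand. Rail: face at x = 0, 7 mm thick and high, y -100 to +4 mm. End stop: face at y = 0, 16 mm thick, 7 mm high, x -56 to +7 mm. A seated spacer lies at x -64 to 0, y below 0. Fixed jaw: x -25 to 0, over the end stop, within 1 mm of its face or behind it; both jaws are 10 to 14 mm above the plate
- caliper_slider (a joint): sliding jaw of the caliper, m: 0 shut, grows as the jaw slides to the stand's -y, 0.12 fully open; it equals the distance from the end stop's face to the sliding jaw (0.066 on three spacers, 0.088 on four). About 1.2 N of friction; it stays where it is left. Starts at 0.015 to 0.05
- slider_grip (a point): a point in the black display housing of the sliding jaw, 16 mm above the stand's plate; axes as the stand. The housing reaches 15 mm either side in x, 35 mm either side in y, and its sides stand 5 to 18 mm above the plate; pinched from above across x it can be slid along y
- moving_jaw (a point): on the measuring face of the sliding jaw, 13 mm from its tip (the face looks to the stand's +y); axes as the stand. The jaw is up to 17 mm thick in y behind that face, its tip 25 mm in front of the back rail's face
- micrometer: micrometer lying on the desk at the right, 59 x 134 x 17 mm, loose, to be left alone; origin at its underside
- ring_gauge: steel ring gauge, 47 mm across and 18 mm high, loose on the desk behind the stand, to be left alone; origin at its underside
- caliper: the digital caliper with its sliding jaw, 235 mm long, clamped in the stand (described there); its origin lies 32 mm behind the stand's origin (stand x), 15 mm above the desk, axes as the stand

How it is judged:
On the way, in this order (a step that is already met when the one before it is completed fails the run):
1. the caliper has been closed fully for its zero check (value of joint caliper_slider below 0.0025 m), for 0.1 s.
2. with the set-up block, every spacer has been pushed square against the back rail and the row closed up against the end stop (the block touching a spacer at that moment) (x of spacer1 in the frame of corner between -0.0345 and -0.0295 m and z of each of spacer1, spacer2, spacer3, spacer4 in the frame of corner below 0.003 m and angle between the x axis of each of spacer1, spacer2, spacer3, spacer4 and the x axis of stand, either way round below 0.04 rad and angle between each of spacer1, spacer2, spacer3, spacer4's own z axis and vertical below 0.05 rad and (horizontal distance between spacer1 and spacer2 below 0.0243 m or horizontal distance between spacer1 and spacer3 below 0.0243 m or horizontal distance between spacer1 and spacer4 below 0.0243 m) and x of spacer2 in the frame of corner between -0.0345 and -0.0295 m and (horizontal distance between spacer2 and spacer1 below 0.0243 m or horizontal distance between spacer2 and spacer3 below 0.0243 m or horizontal distance between spacer2 and spacer4 below 0.0243 m) and x of spacer3 in the frame of corner between -0.0345 and -0.0295 m and (horizontal distance between spacer3 and spacer1 below 0.0243 m or horizontal distance between spacer3 and spacer2 below 0.0243 m or horizontal distance between spacer3 and spacer4 below 0.0243 m) and x of spacer4 in the frame of corner between -0.0345 and -0.0295 m and (horizontal distance between spacer4 and spacer1 below 0.0243 m or horizontal distance between spacer4 and spacer2 below 0.0243 m or horizontal distance between spacer4 and spacer3 below 0.0243 m) and (horizontal distance between spacer1 and spacer2 below 0.0243 m or horizontal distance between spacer1 and spacer2 between 0.042 and 0.0466 m or horizontal distance between spacer1 and spacer2 between 0.064 and 0.0689 m) and (horizontal distance between spacer1 and spacer3 below 0.0243 m or horizontal distance between spacer1 and spacer3 between 0.042 and 0.0466 m or horizontal distance between spacer1 and spacer3 between 0.064 and 0.0689 m) and (horizontal distance between spacer1 and spacer4 below 0.0243 m or horizontal distance between spacer1 and spacer4 between 0.042 and 0.0466 m or horizontal distance between spacer1 and spacer4 between 0.064 and 0.0689 m) and (horizontal distance between spacer2 and spacer3 below 0.0243 m or horizontal distance between spacer2 and spacer3 between 0.042 and 0.0466 m or horizontal distance between spacer2 and spacer3 between 0.064 and 0.0689 m) and (horizontal distance between spacer2 and spacer4 below 0.0243 m or horizontal distance between spacer2 and spacer4 between 0.042 and 0.0466 m or horizontal distance between spacer2 and spacer4 between 0.064 and 0.0689 m) and (horizontal distance between spacer3 and spacer4 below 0.0243 m or horizontal distance between spacer3 and spacer4 between 0.042 and 0.0466 m or horizontal distance between spacer3 and spacer4 between 0.064 and 0.0689 m) and y of any of spacer1, spacer2, spacer3, spacer4 in the frame of corner above -0.0132 m and (contact force between setup_block and spacer1 above 0.1 N or contact force between setup_block and spacer2 above 0.1 N or contact force between setup_block and spacer3 above 0.1 N or contact force between setup_block and spacer4 above 0.1 N)), for 0.1 s.
3. the block stands on its mat and the sliding jaw has been closed onto the row (x of spacer1 in the frame of corner between -0.0345 and -0.0295 m and z of each of spacer1, spacer2, spacer3, spacer4 in the frame of corner below 0.003 m and angle between the x axis of each of spacer1, spacer2, spacer3, spacer4 and the x axis of stand, either way round below 0.04 rad and angle between each of spacer1, spacer2, spacer3, spacer4, setup_block's own z axis and vertical below 0.05 rad and (horizontal distance between spacer1 and spacer2 below 0.0243 m or horizontal distance between spacer1 and spacer3 below 0.0243 m or horizontal distance between spacer1 and spacer4 below 0.0243 m) and x of spacer2 in the frame of corner between -0.0345 and -0.0295 m and (horizontal distance between spacer2 and spacer1 below 0.0243 m or horizontal distance between spacer2 and spacer3 below 0.0243 m or horizontal distance between spacer2 and spacer4 below 0.0243 m) and x of spacer3 in the frame of corner between -0.0345 and -0.0295 m and (horizontal distance between spacer3 and spacer1 below 0.0243 m or horizontal distance between spacer3 and spacer2 below 0.0243 m or horizontal distance between spacer3 and spacer4 below 0.0243 m) and x of spacer4 in the frame of corner between -0.0345 and -0.0295 m and (horizontal distance between spacer4 and spacer1 below 0.0243 m or horizontal distance between spacer4 and spacer2 below 0.0243 m or horizontal distance between spacer4 and spacer3 below 0.0243 m) and (horizontal distance between spacer1 and spacer2 below 0.0243 m or horizontal distance between spacer1 and spacer2 between 0.042 and 0.0466 m or horizontal distance between spacer1 and spacer2 between 0.064 and 0.0689 m) and (horizontal distance between spacer1 and spacer3 below 0.0243 m or horizontal distance between spacer1 and spacer3 between 0.042 and 0.0466 m or horizontal distance between spacer1 and spacer3 between 0.064 and 0.0689 m) and (horizontal distance between spacer1 and spacer4 below 0.0243 m or horizontal distance between spacer1 and spacer4 between 0.042 and 0.0466 m or horizontal distance between spacer1 and spacer4 between 0.064 and 0.0689 m) and (horizontal distance between spacer2 and spacer3 below 0.0243 m or horizontal distance between spacer2 and spacer3 between 0.042 and 0.0466 m or horizontal distance between spacer2 and spacer3 between 0.064 and 0.0689 m) and (horizontal distance between spacer2 and spacer4 below 0.0243 m or horizontal distance between spacer2 and spacer4 between 0.042 and 0.0466 m or horizontal distance between spacer2 and spacer4 between 0.064 and 0.0689 m) and (horizontal distance between spacer3 and spacer4 below 0.0243 m or horizontal distance between spacer3 and spacer4 between 0.042 and 0.0466 m or horizontal distance between spacer3 and spacer4 between 0.064 and 0.0689 m) and y of any of spacer1, spacer2, spacer3, spacer4 in the frame of corner above -0.0132 m and x of setup_block in the frame of block_mat between -0.045 and 0.045 m and y of setup_block in the frame of block_mat between -0.055 and 0.055 m and z of setup_block in the frame of block_mat below 0.006 m and y of any of spacer1, spacer2, spacer3, spacer4 in the frame of moving_jaw below 0.0126 m), for 0.2 s.
At the end, for the whole second after the job is handed in: spacers flat, ends within 2 mm of the back rail and square within 2 degrees, no gap over 2 mm between them or to the end stop, the sliding jaw within 1.5 mm of the last; the block upright, its centre over the grey mat; all let go and at rest (all of step 3 and linear speed of each of spacer1, spacer2, spacer3, spacer4, setup_block below 0.01 m/s and velocity of joint caliper_slider below 0.005 m/s); the robot touches nothing.
It fails at once if the caliper jaw squeezed onto a spacer with more than 40 N (contact force between caliper and spacer1 above 40 N or contact force between caliper and spacer2 above 40 N or contact force between caliper and spacer3 above 40 N or contact force between caliper and spacer4 above 40 N).
It fails at once if micrometer or ring gauge moved by more than 25 mm (distance of any of micrometer, ring_gauge from where it was at the start of the episode above 0.025 m).
Of spacer1, spacer2, spacer3, spacer4 only 3 to 4 are there at a start; the rules pass over those that are not, and their reading is None.
At some moment in a run one of spacer1, spacer2, spacer3, spacer4 may be knocked a few centimetres aside while the robot is not near it.
It also fails if it takes over 210 s, if anything falls off the work surface, if the arm or the gripper's body presses on something with over 40 N, if the wrist force passes 120 N, or if a joint passes its speed limit or range.

## Working session

There is one attempt and no reset: what is moved stays moved. The work goes in short steps, Python scripts to look and compute and a tool call to move; the robot and the scene stay as the last step left them, time stands still between calls to the robot, and variables do not carry over. Pictures are saved under pics/ and viewed, and the job is handed in when it is done.

Besides the shell and the picture viewer there is one more tool, called after ">>>" by a JSON object that holds its "method" and its "body", one argument or row to a line. arm_command: Moves the arm, as the interface text tells. Its arguments: {"type":"object","properties":{"moves":{"type":"array"},"grip_force":{"type":"number"}},"required":["moves"]}

```bash
ls; mkdir -p pics; python3 - <<'E'
from station import robot
import cv2
s=robot.get_state(); print({k:(v if not hasattr(v,'round') else v) for k,v in s.items()})
for n in ['scene','top','wrist']:
    cv2.imwrite(f'pics/{n}0.png',robot.grab_frame(n)); p=robot.camera_params(n); print(n,p)
print(robot.tip_reach)
E
```

```text
pics
{'clock': 0.0, 'q': array([-1.45977694e+00,  2.59356728e-01,  1.53609689e+00,  3.07585966e-05,
        1.34800258e+00, -2.02774655e-01]), 'qvel': array([-6.11967072e-04, -8.27025138e-04,  1.79438391e-04,  1.00516172e-03,
       -9.18466062e-04, -4.38475837e-05]), 'effort': array([-1.97271911e-03, -4.37313616e+01, -2.84000587e+01,  7.17010070e-02,
        4.12507681e-02, -1.36741269e-04]), 'tcp_pos': array([ 0.16975421, -0.52259042,  0.23180477]), 'orientation': array([-9.30106192e-04,  9.87716995e-01,  1.56250662e-01,  5.77128389e-05]), 'ft_force': array([-0.50804842,  0.51119572, -0.23231293]), 'torque': array([ 0.05180723,  0.00812982, -0.01812447]), 'opening': 0.09297224892899694}
scene {'K': array([[531.87559656,   0.        , 319.12319134],
       [  0.        , 531.87559656, 233.38785856],
       [  0.        ,   0.        ,   1.        ]]), 'rvec': array([ 0.72179927, -2.47205706,  1.31167758]), 'tvec': array([0.31837295, 0.35797944, 0.64038566])}
top {'K': array([[487.53662705,   0.        , 322.65727067],
       [  0.        , 487.53662705, 237.54170977],
       [  0.        ,   0.        ,   1.        ]]), 'rvec': array([ 1.99237239, -2.19819277,  0.27421029]), 'tvec': array([-0.23943739,  0.58137321,  1.16815517])}
wrist {'K': array([[332.61388681,   0.        , 318.04879525],
       [  0.        , 332.61388681, 235.58406003],
       [  0.        ,   0.        ,   1.        ]]), 'rvec': array([-2.33188531,  1.69543866,  0.26288458]), 'tvec': array([-0.54935705, -0.03501316,  0.3925992 ])}
0.014
```

View pics/top0.png

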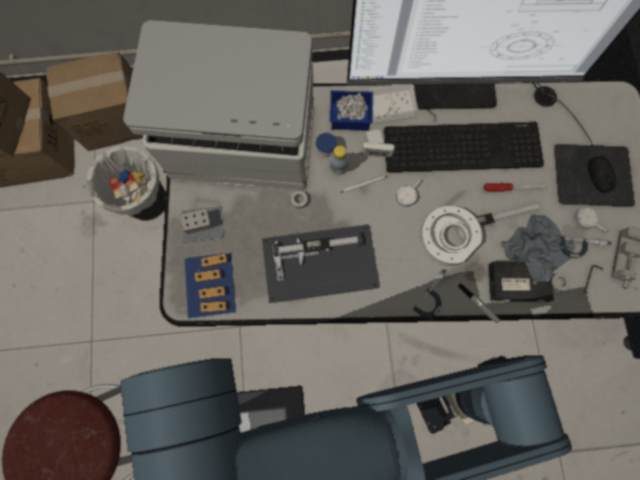

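View pics/scene0.png

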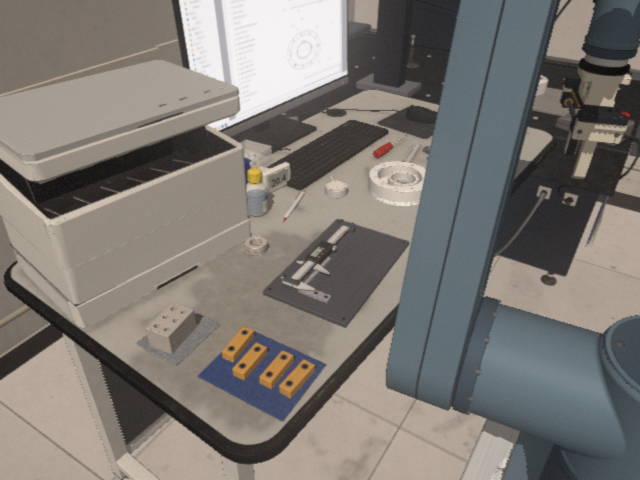

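View pics/wrist0.png

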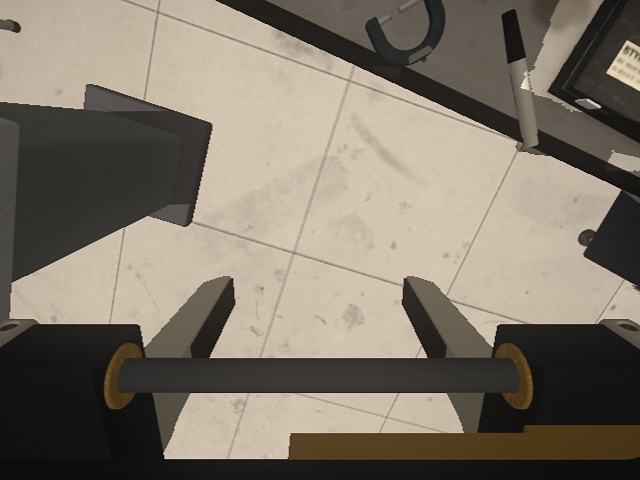

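```bash
cat > h.py <<'E'
from station import robot
import numpy as np, cv2
from scipy.spatial.transform import Rotation as R
def cam(n):
    p=robot.camera_params(n); return p['K'],R.from_rotvec(p['rvec']).as_matrix(),np.asarray(p['tvec'])
def p2w(c,uv,z):
    K,Rm,t=c; uv=np.atleast_2d(uv).astype(float)
    d=(Rm.T@np.linalg.inv(K)@np.c_[uv,np.ones(len(uv))].T).T
    o=-Rm.T@t
    return o+d*((z-o[2])/d[:,2])[:,None]
def w2p(c,P):
    K,Rm,t=c; q=(K@(Rm@np.atleast_2d(P).T+t[:,None])).T; return q[:,:2]/q[:,2:]
def q2R(q): return R.from_quat([q[1],q[2],q[3],q[0]])
def todo(s,pos,yaw_y=None):
    """tool-frame shift mm to bring TCP to pos"""
    Rm=q2R(s['orientation']).as_matrix(); return Rm.T@(np.asarray(pos)-s['tcp_pos'])*1000
def st():
    s=robot.get_state(); Rm=q2R(s['orientation']).as_matrix()
    print('t %.2f'%s['clock'],'tcp',s['tcp_pos'].round(4),'yaw_x %.2f'%np.degrees(np.arctan2(Rm[1,0],Rm[0,0])),'z',Rm[:,2].round(3),'F',s['ft_force'].round(1),'op %.4f'%s['opening'],'q',s['q'].round(2)); return s
def rect(mask_or_pts):
    return cv2.minAreaRect(mask_or_pts.astype(np.float32))
E
python3 - <<'E'
from h import *
s=st()
c=cam('top'); print('campos',-c[1].T@c[2])
for n,uv,z in [('st',[(262,240),(371,225),(380,286),(270,301)],.01),('sp',[(215,259),(207,275),(211,293),(213,307)],.018),('blk',[(195,218)],.04),('ring',[(300,199)],.02),('mic',[(428,300)],.01),('bmat',[(205,235)],0)]:
    print(n,p2w(c,uv,z).round(3).tolist())
im=cv2.imread('pics/top0.png')
cv2.imwrite('pics/top0c.png',cv2.resize(im[190:330,160:400],None,fx=3.3,fy=3.3,interpolation=cv2.INTER_CUBIC))
Rm=q2R(s['orientation']).as_matrix();cw=cam('wrist');print(Rm.T@(-cw[1].T@cw[2]-s['tcp_pos']), Rm.T@cw[1].T)
E
```

```text
t 0.15 tcp [ 0.1697 -0.5227  0.232 ] yaw_x 17.98 z [-0.     0.001 -1.   ] F [-0.9 -1.2  0.3] op 0.0927 q [-1.46  0.26  1.54  0.    1.35 -0.2 ]
campos [ 0.25568611 -0.26186151  1.27513323]
st [[0.58, -0.135, 0.01], [0.593, -0.43, 0.01], [0.426, -0.433, 0.01], [0.415, -0.145, 0.01]]
sp [[0.538, -0.01, 0.018], [0.498, 0.013, 0.018], [0.45, 0.005, 0.018], [0.413, 0.001, 0.018]]
blk [[0.649, 0.034, 0.04]]
ring [[0.681, -0.246, 0.02]]
mic [[0.378, -0.552, 0.01]]
bmat [[0.611, 0.018, 0.0]]
[ 8.45831818e-02  2.24011012e-05 -1.52235601e-01] [[-4.93865126e-04 -9.53435291e-01 -3.01597253e-01]
 [ 9.99999853e-01 -5.38643069e-04  6.53064892e-05]
 [-2.24718781e-04 -3.01597176e-01  9.53435416e-01]]
```

View pics/top0c.png

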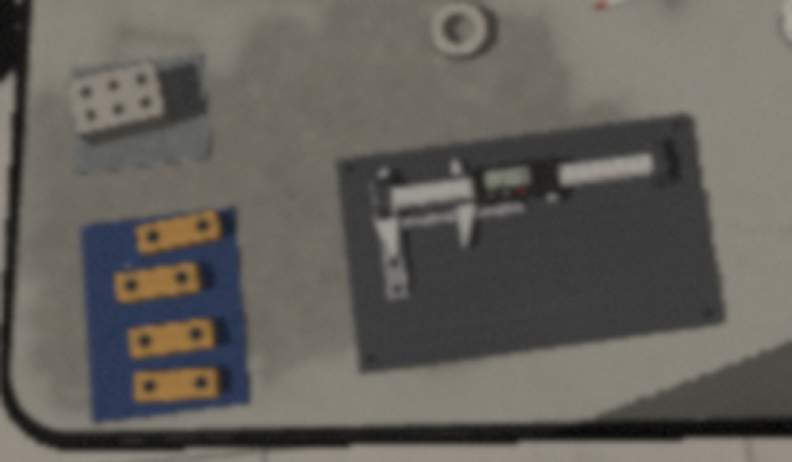

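>>> {"method": "arm_command", "body": {
  "moves": [
    [1,0,0,0,0,0,9],
    [1,0,0,0,0,0,9],
    [1,42,-40,-3,0,0,0],
    [1,42,-40,-3,0,0,0],
    [1,42,-40,-3,0,0,0],
    [1,42,-40,-3,0,0,0],
    [1,42,-40,-3,0,0,0],
    [1,42,-40,-3,0,0,0],
    [1,0,0,0,0,0,0],
    [1,0,0,0,0,0,0]
  ]
}}

```text
clock: 1.4
tcp_pos: [0.4216, -0.2832, 0.2504]
orientation: [0.0, 1.0, 0.0, -0.0]
ft_force: [-0.0, 1.4, -0.8]
opening: 0.0931
```

```bash
python3 - <<'E'
from h import *
st(); im=robot.grab_frame('wrist'); cv2.imwrite('pics/w1.png',im); c=cam('wrist')
for n in ['stand','caliper','moving_jaw','slider_grip','corner']:
    for d in robot.silhouettes('wrist',n)[:2]:
        print(n,round(d['p'],2),np.round(d['bbox'],1))
E
```

```text
t 1.40 tcp [ 0.4216 -0.2832  0.2504] yaw_x 0.04 z [-0.001 -0.    -1.   ] F [-0.   1.4 -0.8] op 0.0931 q [-0.81  0.17  1.6  -0.    1.37  0.76]
stand 0.9 [315.4 124.3 273.9 177.7]
stand 0.68 [65.3 98.5 74.2 29.9]
caliper 0.68 [313.5 101.3 209.4  73.5]
moving_jaw 0.59 [307.1  98.8  82.5  69.1]
slider_grip 0.96 [305.1  98.4  81.7  77.2]
slider_grip 0.6 [314.1 125.5 276.1 171.9]
corner 0.81 [315.7 125.2 276.4 170.9]
```

View pics/w1.png

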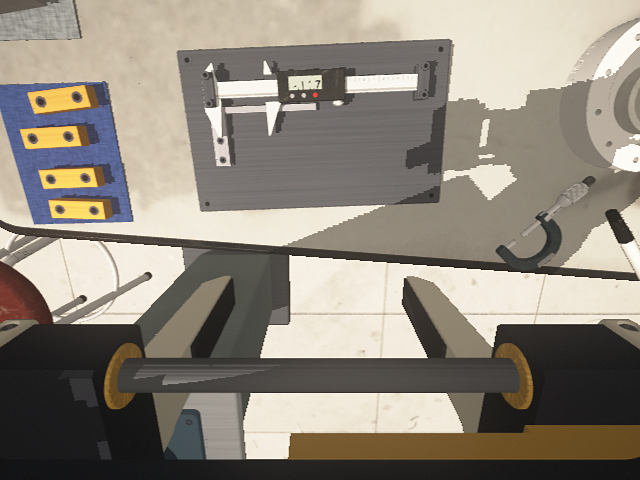

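```bash
python3 - <<'E'
from h import *
im=cv2.imread('pics/w1.png')
cv2.imwrite('pics/w1c.png',cv2.resize(im[35:215,170:340],None,fx=3.3,fy=3.3,interpolation=cv2.INTER_CUBIC))
c=cam('wrist'); print('cam',-c[1].T@c[2])
w=p2w(c,[(178,51),(451,40),(438,202),(201,211)],.01)
src=np.array([(85,145),(85,-145),(-90,-145),(-90,145)])/1000.
M,_=cv2.estimateAffinePartial2D(src,w[:,:2]); print(w.round(4),M, np.hypot(M[0,0],M[1,0]),np.degrees(np.arctan2(M[1,0],M[0,0])))
print((src@M[:,:2].T+M[:,2]-w[:,:2]).round(4))
E
```

```text
cam [ 0.50573369 -0.28440832  0.40277147]
[[ 0.5858 -0.1372  0.01  ]
 [ 0.5952 -0.4236  0.01  ]
 [ 0.4233 -0.4282  0.01  ]
 [ 0.4131 -0.1425  0.01  ]] [[ 0.98597655 -0.03239016  0.50682098]
 [ 0.03239016  0.98597655 -0.28278455]] 0.9865084312162226 1.8815378815632346
[[ 0.0001  0.0001]
 [ 0.0001  0.0006]
 [-0.0005 -0.0005]
 [ 0.0003 -0.0002]]
```

View pics/w1c.png

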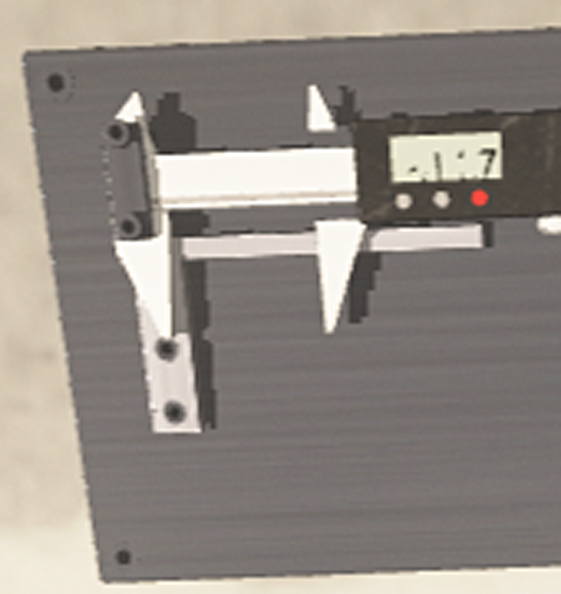

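```bash
python3 - <<'E'
from h import *
c=cam('wrist')
f=lambda u,v:(170+u/3.3,35+v/3.3)
w=p2w(c,[f(203,430),f(187,258),f(485,247)],.017); print(w.round(4))
src=np.array([(-56,0),(0,0),(0,-100)])/1000.
M,_=cv2.estimateAffinePartial2D(src,w[:,:2]); print(M,np.hypot(M[0,0],M[1,0]),np.degrees(np.arctan2(M[1,0],M[0,0])),(src@M[:,:2].T+M[:,2]-w[:,:2]).round(4))
# housing/jaw
print('jaw tip/ housing', p2w(c,[f(330,332),f(355,120),f(355,220),f(560,110),f(318,222)],.024).round(4))
# refined plate edges
im=cv2.cvtColor(cv2.imread('pics/w1.png'),cv2.COLOR_BGR2GRAY).astype(int)
print('row120 L',im[120,180:205]); print('R',im[120,435:455]); print('colL',im[42:60,210], im[200:220,280])
E
```

```text
[[ 0.468  -0.1857  0.017 ]
 [ 0.5238 -0.1849  0.017 ]
 [ 0.5269 -0.2834  0.017 ]]
[[ 0.99098999 -0.02955095  0.52377158]
 [ 0.02955095  0.99098999 -0.18441019]] 0.9914304920291923 1.7080322447420893 [[ 0.0003 -0.0004]
 [-0.0001  0.0005]
 [-0.0002 -0.0002]]
jaw tip/ housing [[ 0.5004 -0.232   0.024 ]
 [ 0.5639 -0.2428  0.024 ]
 [ 0.5348 -0.2417  0.024 ]
 [ 0.5666 -0.307   0.024 ]
 [ 0.5342 -0.2298  0.024 ]]
row120 L [199 199 198 198 197 200 169 110 113 114 115 113 115 114 116 115 116 115
 116 114 115 114 115 114 118]
R [ 68  67  67  68  67  68  68  67  67  71 110 141 138 137 136 136 135 137
 136 138]
colL [198 198 194 193 191 189 194 111 104 119 113 110 109 107 111 110 109 109] [116 117 112 117 117 117 116 113 123 228 230 229 231 233 232 235 235 235
 234 234]
```

>>> {"method": "arm_command", "body": {
  "moves": [
    [1,42,-2,30,0,0,0],
    [1,42,-2,30,0,0,0],
    [1,43,-2,30,0,0,0],
    [1,0,0,0,0,0,-10.2],
    [1,0,0,0,0,0,-10.2],
    [1,0,0,0,0,0,-10.2],
    [1,0,0,0,0,0,-10.2],
    [1,0,0,0,0,0,-10.2],
    [1,0,0,0,0,0,-10.2],
    [1,0,0,0,0,0,-10.2]
  ]
}}

```text
clock: 2.95
tcp_pos: [0.5484, -0.2781, 0.1605]
orientation: [-0.0, 0.811, 0.585, -0.0]
ft_force: [0.4, -0.7, 0.4]
opening: 0.0932
```

>>> {"method": "arm_command", "body": {
  "moves": [
    [0.65,0,0,0,0,0,-10.2],
    [0.65,0,0,0,0,0,-10.2],
    [0.65,0,0,0,0,0,0],
    [0.65,0,0,0,0,0,0]
  ]
}}

```text
clock: 3.45
tcp_pos: [0.5487, -0.2777, 0.1606]
orientation: [-0.0, 0.698, 0.717, 0.0]
ft_force: [-0.7, 0.8, -0.3]
opening: 0.0617
```

```bash
python3 - <<'E'
from h import *
st(); im=robot.grab_frame('wrist'); cv2.imwrite('pics/w2.png',im)
E
```

```text
t 3.45 tcp [ 0.5487 -0.2777  0.1606] yaw_x 91.54 z [-0.  0. -1.] F [-0.7  0.8 -0.3] op 0.0617 q [-0.65  0.43  1.47  0.    1.24 -0.68]
```

View pics/w2.png

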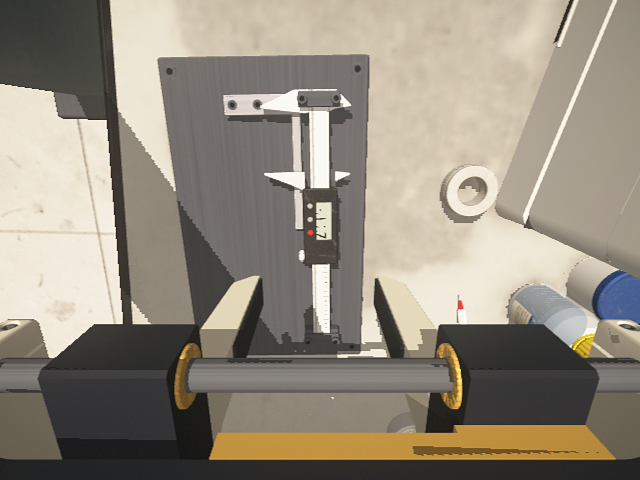

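```bash
python3 - <<'E'
from h import *
c=cam('wrist'); s=robot.get_state()
print(-c[1].T@c[2], w2p(c,[[*s['tcp_pos'][:2],.028]]))
print(p2w(c,[(306,188),(338,190),(303,262),(340,265)],.028).round(4))
print('stop/rail',p2w(c,[(224,115.5),(294,117),(296,230)],.017).round(4))
print('plate',p2w(c,[(158,58),(369,55)],.010).round(4))
im=robot.grab_frame('wrist');cv2.imwrite('pics/w2c.png',cv2.resize(im[45:285,150:380],None,fx=2.5,fy=2.5,interpolation=cv2.INTER_CUBIC))
E
```

```text
[ 0.54644598 -0.19312727  0.31284719] [[318.03949649 229.56879586]]
[[ 0.5374 -0.2406  0.028 ]
 [ 0.5649 -0.2416  0.028 ]
 [ 0.5357 -0.3091  0.028 ]
 [ 0.5699 -0.3112  0.028 ]]
stop/rail [[ 0.4674 -0.1834  0.017 ]
 [ 0.526  -0.183   0.017 ]
 [ 0.5284 -0.2818  0.017 ]]
plate [[ 0.4142 -0.1404  0.01  ]
 [ 0.5863 -0.1335  0.01  ]]
```

View pics/w2c.png

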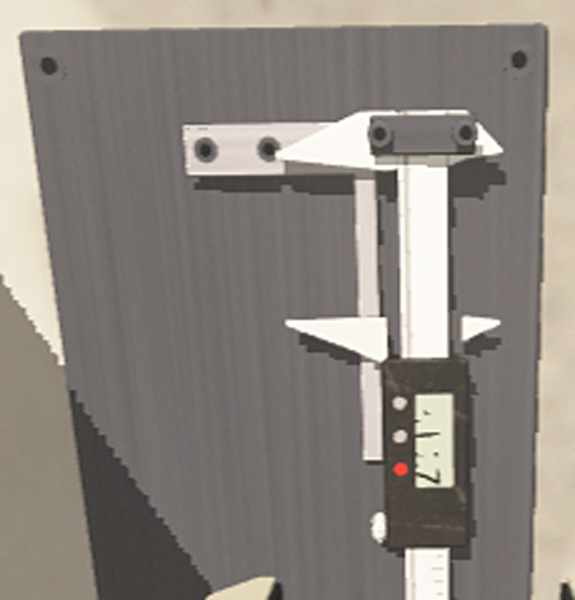

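>>> {"method": "arm_command", "body": {
  "moves": [
    [0.65,0,3,50,0,0,0],
    [0.65,0,0,50,0,0,0],
    [0.65,0,0,27,0,0,0],
    [0.65,0,0,0,0,0,0],
    [0.2,0,0,0,0,0,0],
    [0.2,0,0,0,0,0,0],
    [0.2,0,0,0,0,0,0],
    [0.2,0,0,0,0,0,0]
  ],
  "grip_force": 12
}}

```text
clock: 4.55
tcp_pos: [0.5505, -0.2774, 0.0347]
orientation: [-0.001, 0.696, 0.718, -0.001]
ft_force: [-6.4, -1.4, 6.6]
opening: 0.0298
```

```bash
python3 - <<'E'
from h import *
st(); im=robot.grab_frame('wrist'); cv2.imwrite('pics/w3.png',im)
E
```

```text
t 4.55 tcp [ 0.5505 -0.2774  0.0347] yaw_x 91.82 z [-0.002 -0.001 -1.   ] F [-6.4 -1.4  6.6] op 0.0298 q [-0.65  0.56  1.59 -0.    0.99 -0.68]
```

View pics/w3.png

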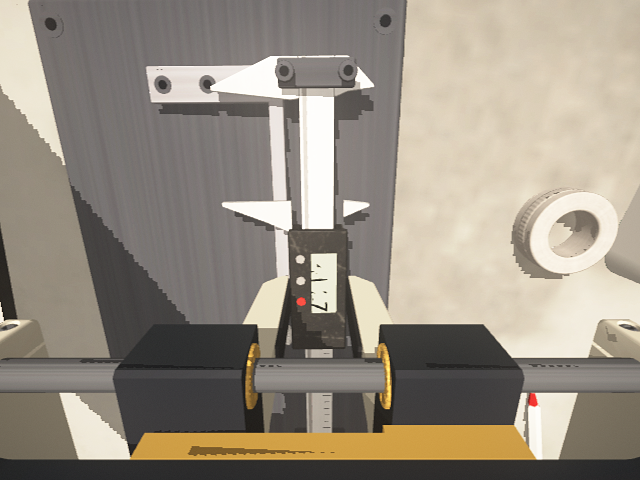

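>>> {"method": "arm_command", "body": {
  "moves": [
    [0.2,8,-1,-1,0,0,0],
    [0.2,10,0,0,0,0,0],
    [0.2,10,0,0,0,0,0],
    [0.2,8,0,0,0,0,0],
    [0.2,4,0,0,0,0,0],
    [0.2,0,0,0,0,0,0]
  ]
}}

```text
clock: 5.35
tcp_pos: [0.5489, -0.2357, 0.0347]
orientation: [-0.001, 0.696, 0.718, -0.0]
ft_force: [-4.4, 1.2, 3.9]
opening: 0.0295
```

```bash
python3 - <<'E'
from h import *
st(); im=robot.grab_frame('wrist'); cv2.imwrite('pics/w4.png',im)
E
```

```text
t 5.35 tcp [ 0.5489 -0.2357  0.0347] yaw_x 91.83 z [-0.002  0.001 -1.   ] F [-4.4  1.2  3.9] op 0.0295 q [-0.59  0.54  1.64  0.    0.96 -0.62]
```

View pics/w4.png

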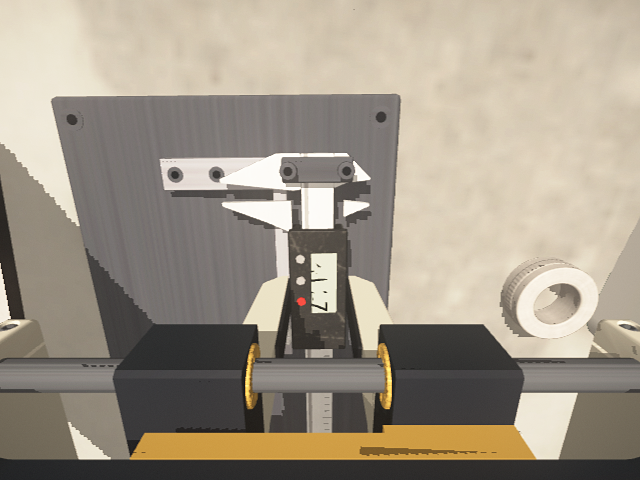

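>>> {"method": "arm_command", "body": {
  "moves": [
    [0.2,3,0,0,0,0,0],
    [0.2,2,0,0,0,0,0],
    [0.2,0,0,0,0,0,0]
  ]
}}

```text
clock: 5.78
tcp_pos: [0.5487, -0.2312, 0.0347]
orientation: [-0.001, 0.696, 0.718, -0.0]
ft_force: [-5.5, -0.3, 2.8]
opening: 0.0297
```

>>> {"method": "arm_command", "body": {
  "moves": [
    [0.2,1,0,0,0,0,0],
    [0.2,1,0,0,0,0,0],
    [0.2,0,0,0,0,0,0]
  ]
}}

```text
clock: 6.15
tcp_pos: [0.5487, -0.231, 0.0347]
orientation: [0.0, 0.696, 0.718, -0.001]
ft_force: [-6.0, -6.1, 1.1]
opening: 0.03
```

```bash
python3 - <<'E'
from h import *
st(); im=robot.grab_frame('wrist'); cv2.imwrite('pics/w5.png',im[130:330,140:420].repeat(2,0).repeat(2,1))
E
```

```text
t 6.15 tcp [ 0.5487 -0.231   0.0347] yaw_x 91.82 z [-0.001 -0.002 -1.   ] F [-6.  -6.1  1.1] op 0.0300 q [-0.58  0.53  1.65 -0.    0.96 -0.61]
```

View pics/w5.png

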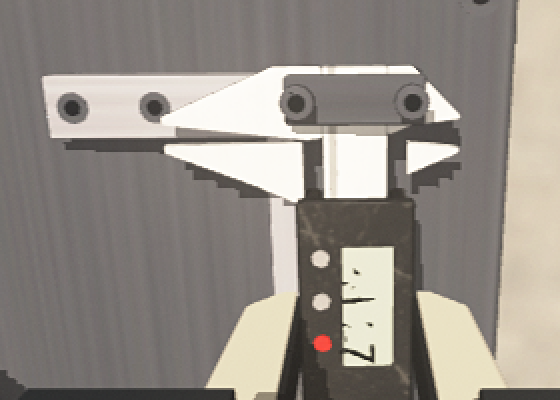

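>>> {"method": "arm_command", "body": {
  "moves": [
    [0.2,1,0,0,0,0,0],
    [0.2,1,0,0,0,0,0],
    [0.2,0,0,0,0,0,0],
    [0.2,0,0,0,0,0,0]
  ]
}}

```text
clock: 6.7
tcp_pos: [0.5487, -0.2308, 0.0348]
orientation: [0.001, 0.696, 0.718, -0.002]
ft_force: [-7.0, -10.7, -1.3]
opening: 0.0292
```

>>> {"method": "arm_command", "body": {
  "moves": [
    [0.2,-10,0,0,0,0,0],
    [0.2,-16,0,0,0,0,0],
    [0.2,-16,0,0,0,0,0],
    [0.2,-16,0,0,0,0,0],
    [0.2,-16,0,0,0,0,0],
    [0.2,-16,0,0,0,0,0],
    [0.2,-16,0,0,0,0,0],
    [0.2,-15,0,0,0,0,0],
    [0.2,0,0,0,0,0,0]
  ]
}}

```text
clock: 7.82
tcp_pos: [0.5534, -0.3511, 0.0347]
orientation: [0.001, 0.696, 0.718, -0.0]
ft_force: [-4.6, -1.3, 2.2]
opening: 0.0298
```

```bash
python3 - <<'E'
from h import *
st(); im=robot.grab_frame('wrist'); cv2.imwrite('pics/w6.png',im)
E
```

```text
t 7.83 tcp [ 0.5534 -0.3511  0.0347] yaw_x 91.71 z [ 0.001 -0.002 -1.   ] F [-4.6 -1.3  2.2] op 0.0298 q [-0.73  0.62  1.49 -0.    1.03 -0.76]
```

View pics/w6.png

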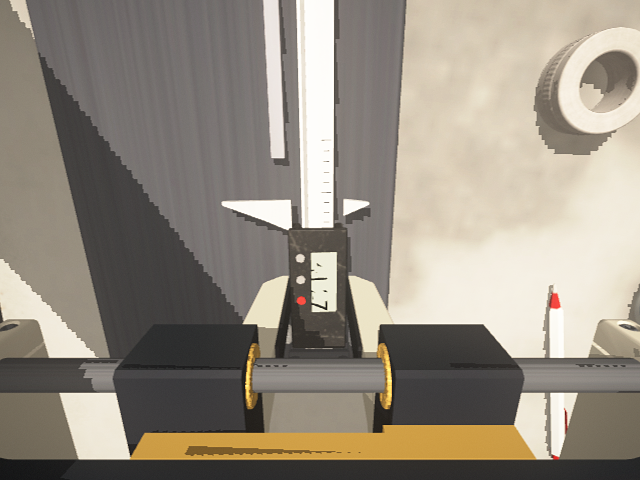

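>>> {"method": "arm_command", "body": {
  "moves": [
    [0.6,0,0,0,0,0,0],
    [0.6,0,0,0,0,0,0],
    [0.6,0,0,-40,0,0,0],
    [0.6,0,0,-60,0,0,0],
    [0.6,0,0,-50,0,0,10.2],
    [1,0,0,0,0,0,10.2],
    [1,0,0,0,0,0,10.2],
    [1,0,0,0,0,0,10.2],
    [1,0,0,0,0,0,10.2],
    [1,0,0,0,0,0,10.2]
  ]
}}

```text
clock: 9.12
tcp_pos: [0.5537, -0.3486, 0.1846]
orientation: [0.0, 0.965, 0.261, 0.0]
ft_force: [-0.3, 1.2, 0.5]
opening: 0.0925
```

>>> {"method": "arm_command", "body": {
  "moves": [
    [1,0,0,0,0,0,10.2],
    [1,0,0,0,0,0,10.2],
    [1,0,0,0,0,0,10.2],
    [1,-27,-59,0,0,0,0],
    [1,-27,-59,0,0,0,0],
    [1,-27,-59,0,0,0,0],
    [1,-27,-59,0,0,0,0],
    [1,-27,-59,0,0,0,0],
    [1,-27,-59,0,0,0,0],
    [1,0,0,0,0,0,0]
  ]
}}

```text
clock: 10.38
tcp_pos: [0.3951, -0.0044, 0.1847]
orientation: [-0.001, 1.0, 0.003, 0.0]
ft_force: [-0.1, -0.1, 0.9]
opening: 0.0929
```

```bash
cat > sp.py <<'E'
from h import *
def spacers(name='wrist',z=.018,save=None,tf=None):
    im=robot.grab_frame(name); c=cam(name)
    hsv=cv2.cvtColor(im,cv2.COLOR_BGR2HSV)
    out=[];vis=im.copy()
    for d in robot.silhouettes(name,'spacer1'):
        if d['p']<.3: continue
        m=d['region'].astype(np.uint8)
        cs,_=cv2.findContours(m,cv2.RETR_EXTERNAL,cv2.CHAIN_APPROX_NONE); k=max(cs,key=cv2.contourArea)
        w=p2w(c,k[:,0,:],z)[:,:2]
        (cx,cy),(a,b),ang=cv2.minAreaRect((w*1000).astype(np.float32))
        if a<b: a,b,ang=b,a,ang+90
        ang=(ang+90)%180-90
        out.append((round(d['p'],2),round(cx,1),round(cy,1),round(a,1),round(b,1),round(ang,1)))
        cv2.drawContours(vis,[k],-1,(0,255,0),1)
    if save: cv2.imwrite(save,vis)
    return out
E
python3 - <<'E'
from sp import *
st()
for o in spacers(save='pics/w7.png'): print(o)
for n in ['setup_block','block_mat','plate_mat']:
    c=cam('wrist')
    for d in robot.silhouettes('wrist',n)[:1]: print(n,d['p'],d['bbox'],p2w(c,[d['bbox'][:2]],.002).round(3))
E
```

```text
t 10.38 tcp [ 0.3951 -0.0044  0.1847] yaw_x 0.29 z [ 0.     0.001 -1.   ] F [-0.1 -0.1  0.9] op 0.0929 q [-0.3   0.02  1.95  0.    1.18  1.27]
(0.87, 500.2, 11.1, 63.7, 23.1, -87.2)
(0.79, 538.8, -7.5, 64.0, 24.5, -84.2)
(0.62, 419.4, -0.5, 64.1, 25.1, 88.1)
(0.57, 455.9, 2.0, 63.6, 22.5, -87.8)
plate_mat 0.55 [298.2, 128.6, 140.2, 175.1] [[0.485 0.01  0.002]]
```

View pics/w7.png

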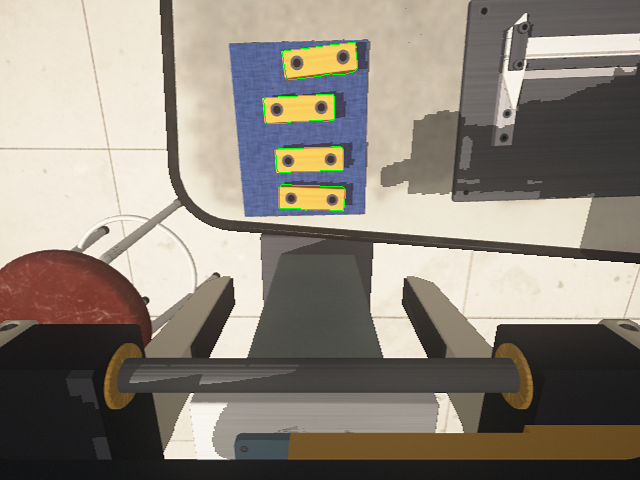

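>>> {"method": "arm_command", "body": {
  "moves": [
    [1,12,-3,50,0,0,2.2],
    [1,12,-2,50,0,0,0],
    [1,0,0,40,0,0,0],
    [1,0,0,24,0,0,0],
    [1,0,0,0,0,0,0]
  ]
}}

```text
clock: 11.25
tcp_pos: [0.4205, -0.0044, 0.019]
orientation: [-0.001, 1.0, -0.02, -0.002]
ft_force: [0.0, -0.2, 0.1]
opening: 0.0929
```

```bash
python3 - <<'E'
from h import *
st(); im=robot.grab_frame('wrist'); cv2.imwrite('pics/w8.png',im)
E
```

```text
t 11.25 tcp [ 0.4205 -0.0044  0.019 ] yaw_x -2.34 z [-0.004  0.001 -1.   ] F [ 0.  -0.2  0.1] op 0.0929 q [-0.28  0.32  2.09 -0.    0.74  1.33]
```

View pics/w8.png

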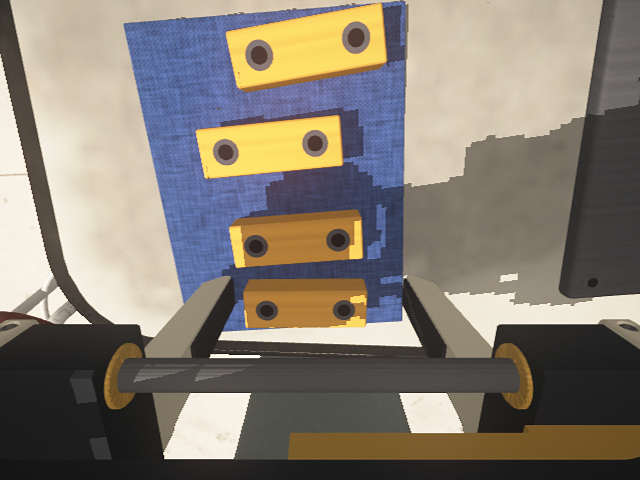

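```bash
python3 - <<'E'
from sp import *
c=cam('wrist'); s=robot.get_state()
print(w2p(c,[[*s['tcp_pos'][:2],.018]]))
for o in spacers(save='pics/w8b.png'): print(o)
E
```

```text
[[318.10124903 301.23693952]]
(0.96, 420.7, 2.3, 63.6, 28.7, 87.7)
(0.8, 455.8, 4.5, 63.8, 25.2, -87.8)
(0.75, 499.4, 13.6, 63.9, 22.1, -87.0)
(0.73, 537.6, -4.8, 64.1, 23.9, -83.4)
```

>>> {"method": "arm_command", "body": {
  "moves": [
    [1,0,-7,0,0,0,0.3],
    [0.6,0,0,0,0,0,0],
    [0.6,0,0,0,0,0,0],
    [0.6,0,0,0,0,0,0],
    [0.6,0,0,0,0,0,0],
    [0.6,0,0,-40,0,0,0],
    [0.6,0,0,-60,0,0,0],
    [0.6,0,0,0,0,0,0]
  ],
  "grip_force": 25
}}

```text
clock: 12.4
tcp_pos: [0.4245, 0.0027, 0.1242]
orientation: [0.001, 1.0, -0.022, 0.004]
ft_force: [0.9, -0.3, -2.2]
opening: 0.0636
```

```bash
python3 - <<'E'
from h import *
s=st(); im=robot.grab_frame('wrist'); cv2.imwrite('pics/w9.png',im)
c=cam('wrist');print(w2p(c,[[*s['tcp_pos'][:2],s['tcp_pos'][2]]]))
E
```

```text
t 12.40 tcp [0.4245 0.0027 0.1242] yaw_x -2.52 z [ 0.009 -0.002 -1.   ] F [ 0.9 -0.3 -2.2] op 0.0636 q [-0.26  0.14  1.98  0.    1.01  1.36]
[[318.78026407 302.23917614]]
```

View pics/w9.png

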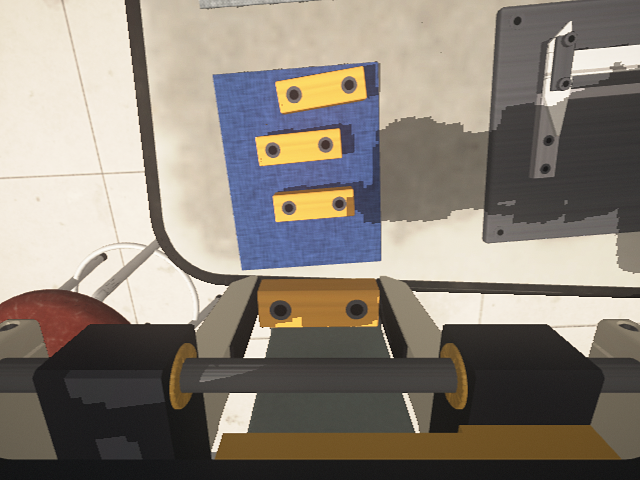

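>>> {"method": "arm_command", "body": {
  "moves": [
    [0.6,10,40,0,0,0,0],
    [0.6,10,40,0,0,0,0],
    [0.6,10,40,0,0,0,0],
    [0.6,10,40,0,0,0,0],
    [0.6,10,40,0,0,0,0],
    [0.6,0,0,0,0,0,-10.5],
    [0.6,0,0,0,0,0,-10.5],
    [0.6,0,0,0,0,0,-10.5],
    [0.6,0,0,0,0,0,-10.5],
    [0.6,0,0,0,0,0,-10.5]
  ]
}}

```text
clock: 13.7
tcp_pos: [0.4612, -0.1976, 0.1179]
orientation: [-0.002, 0.905, 0.425, -0.001]
ft_force: [0.2, -0.3, -2.9]
opening: 0.0641
```

>>> {"method": "arm_command", "body": {
  "moves": [
    [0.6,0,0,0,0,0,-10.5],
    [0.6,0,0,0,0,0,-10.5],
    [0.6,0,0,0,0,0,-10.5],
    [0.6,0,0,0,0,0,-10.4],
    [0.6,0,0,40,0,0,0],
    [0.6,0,0,20,0,0,0],
    [0.6,0,0,0,0,0,0],
    [0.6,0,0,0,0,0,0]
  ]
}}

```text
clock: 14.7
tcp_pos: [0.4624, -0.1984, 0.0601]
orientation: [-0.001, 0.695, 0.719, -0.0]
ft_force: [0.2, 0.7, -1.1]
opening: 0.0635
```

```bash
cat > go.py <<'E'
import sys
from h import *
s=st(); tgt=np.array([float(v) for v in sys.argv[1:4]])/1000; yaw=float(sys.argv[4])
Rm=q2R(s['orientation']).as_matrix(); cur=np.degrees(np.arctan2(Rm[1,0],Rm[0,0]))
print('shift now-frame',todo(s,tgt).round(1),'turn about z %.1f'%(-(yaw-cur)))
if len(sys.argv)>5:
    im=robot.grab_frame('wrist'); cv2.imwrite('pics/'+sys.argv[5],im)
E
python3 go.py 466.2 -198.8 29 91.9 w10.png
```

```text
t 14.70 tcp [ 0.4624 -0.1984  0.0601] yaw_x 91.87 z [-0.001  0.001 -1.   ] F [ 0.2  0.7 -1.1] op 0.0635 q [-0.63  0.37  1.86 -0.    0.91 -0.66]
shift now-frame [-0.5  3.9 31.1] turn about z -0.0
```

View pics/w10.png

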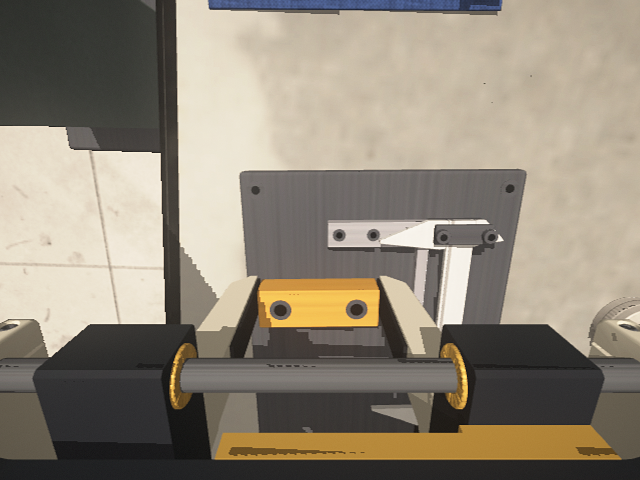

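```bash
python3 - <<'E'
from h import *
c=cam('wrist')
print(w2p(c,[[.5247,-.1823,.017],[.5247-.056,-.1823-.0019,.017]]))
print(p2w(c,[(328,248),(415,250)],.017).round(4))
E
```

```text
[[417.69557694 247.83769237]
 [328.09241096 247.98097319]]
[[ 0.4686 -0.1842  0.017 ]
 [ 0.5232 -0.1838  0.017 ]]
```

>>> {"method": "arm_command", "body": {
  "moves": [
    [0.6,0,4,20,0,0,0],
    [0.6,0,0,8,0,0,0],
    [0.6,0,0,0,0,0,0]
  ]
}}

```text
clock: 15.12
tcp_pos: [0.4664, -0.1983, 0.0326]
orientation: [-0.0, 0.695, 0.719, -0.0]
ft_force: [-0.9, 0.7, -1.8]
opening: 0.0637
```

>>> {"method": "arm_command", "body": {
  "moves": [
    [0.6,0,0,2,0,0,0],
    [0.6,0,0,1,0,0,0],
    [0.6,0,0,0,0,0,0]
  ]
}}

```text
clock: 15.5
tcp_pos: [0.4668, -0.1986, 0.0299]
orientation: [0.0, 0.695, 0.719, 0.0]
ft_force: [0.1, -0.1, -2.6]
opening: 0.0637
```

>>> {"method": "arm_command", "body": {
  "moves": [
    [0.6,0,0,1.5,0,0,0],
    [0.6,0,0,1,0,0,0],
    [0.6,0,0,0,0,0,0]
  ]
}}

```text
clock: 15.88
tcp_pos: [0.4669, -0.1986, 0.0288]
orientation: [0.001, 0.695, 0.719, -0.0]
ft_force: [-3.5, 2.7, 13.9]
opening: 0.0637
```

>>> {"method": "arm_command", "body": {
  "moves": [
    [0.6,0,0,0.7,0,0,0],
    [0.6,0,0,0,0,0,0]
  ]
}}

```text
clock: 16.12
tcp_pos: [0.4669, -0.1987, 0.0288]
orientation: [0.001, 0.695, 0.719, -0.0]
ft_force: [-6.1, 3.5, 20.5]
opening: 0.0636
```

>>> {"method": "arm_command", "body": {
  "moves": [
    [0.78,0,0,-0.5,0,0,0],
    [0.78,0,0,0,0,0,0],
    [0.78,0,0,-40,0,0,0],
    [0.78,0,0,-50,0,0,0],
    [1,0,0,0,0,0,10],
    [1,0,0,0,0,0,10],
    [1,0,0,0,0,0,10],
    [1,0,0,0,0,0,10],
    [1,0,0,0,0,0,10],
    [1,0,0,0,0,0,10]
  ]
}}

```text
clock: 17.38
tcp_pos: [0.4666, -0.1984, 0.1166]
orientation: [-0.0, 0.962, 0.272, -0.0]
ft_force: [0.2, -0.2, -1.0]
opening: 0.0928
```

>>> {"method": "arm_command", "body": {
  "moves": [
    [1,0,0,0,0,0,10],
    [1,0,0,0,0,0,10],
    [1,0,0,0,0,0,9.7],
    [1,-1,-50,0,0,0,0],
    [1,-1,-50,0,0,0,0],
    [1,-1,-50,0,0,0,0],
    [1,0,-50,0,0,0,0],
    [1,0,0,0,0,0,0],
    [1,0,0,0,0,0,0]
  ]
}}

```text
clock: 18.5
tcp_pos: [0.4564, 0.001, 0.1169]
orientation: [0.0, 1.0, 0.02, 0.0]
ft_force: [1.2, -0.1, -0.2]
opening: 0.0929
```

```bash
python3 go.py 456.3 5 21 2.2 w11.png; python3 -c "
from sp import *
for o in spacers(): print(o)"
```

```text
t 18.50 tcp [0.4564 0.001  0.1169] yaw_x 2.24 z [ 0. -0. -1.] F [ 1.2 -0.1 -0.2] op 0.0929 q [-0.24  0.21  1.91 -0.    1.02  1.29]
shift now-frame [ 0.1 -4.  95.9] turn about z 0.0
(0.85, 455.5, 4.1, 63.7, 26.1, -87.9)
(0.73, 465.8, -204.9, 68.9, 34.6, 3.0)
(0.61, 538.0, -5.3, 63.7, 21.9, -83.2)
(0.58, 500.0, 12.8, 64.5, 23.5, -87.9)
```

View pics/w11.png

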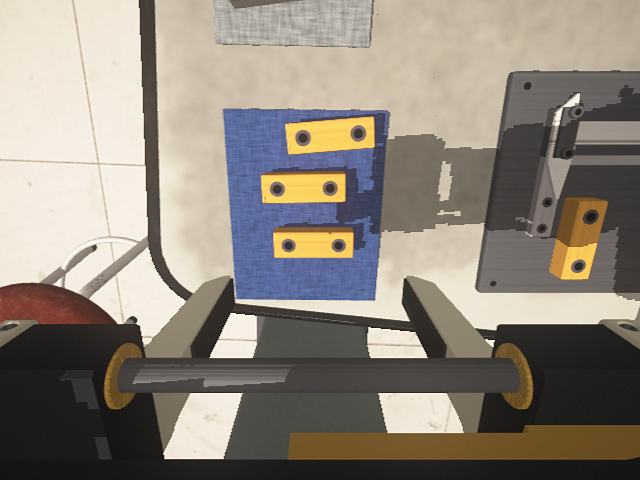

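>>> {"method": "arm_command", "body": {
  "moves": [
    [1,0,-4.5,50,0,0,0],
    [1,0,0,46,0,0,0],
    [1,0,0,0,0,0,0],
    [0.6,0,0,0,0,0,0],
    [0.6,0,0,0,0,0,0],
    [0.6,0,0,0,0,0,0],
    [0.6,0,0,0,0,0,0],
    [0.6,0,0,-40,0,0,0],
    [0.6,0,0,-55,0,0,0],
    [0.6,0,0,0,0,0,0]
  ]
}}

```text
clock: 19.9
tcp_pos: [0.4588, 0.0053, 0.1197]
orientation: [0.001, 1.0, 0.019, 0.004]
ft_force: [0.8, -0.8, -2.0]
opening: 0.0637
```

```bash
python3 go.py 467.1 -224.7 40 91.9 w12.png
```

```text
t 19.90 tcp [0.4588 0.0053 0.1197] yaw_x 2.20 z [ 0.009 -0.002 -1.   ] F [ 0.8 -0.8 -2. ] op 0.0637 q [-0.23  0.21  1.91  0.    1.02  1.3 ]
shift now-frame [ -1.2 229.9  80.2] turn about z -89.7
```

View pics/w12.png

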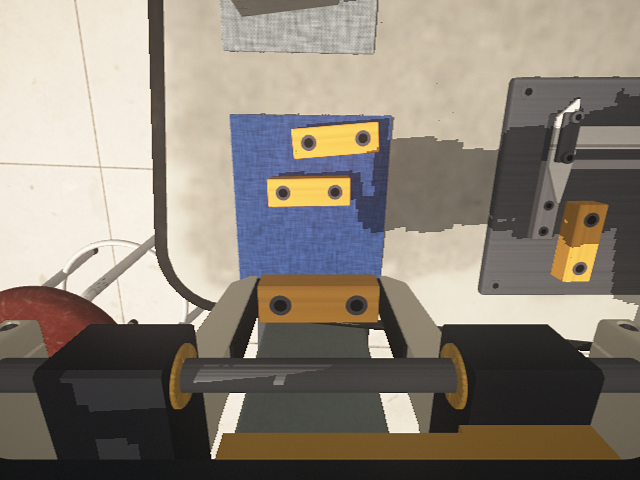

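>>> {"method": "arm_command", "body": {
  "moves": [
    [0.6,0,46,0,0,0,0],
    [0.6,0,46,0,0,0,0],
    [0.6,0,46,0,0,0,0],
    [0.6,0,46,0,0,0,0],
    [0.6,-1,47,0,0,0,0],
    [0.6,0,0,0,0,0,-10],
    [0.6,0,0,0,0,0,-10],
    [0.6,0,0,0,0,0,-10],
    [0.6,0,0,0,0,0,-10],
    [0.6,0,0,0,0,0,-10]
  ]
}}

```text
clock: 21.2
tcp_pos: [0.4624, -0.2241, 0.1137]
orientation: [-0.002, 0.897, 0.442, -0.001]
ft_force: [0.2, 0.7, -1.9]
opening: 0.0637
```

>>> {"method": "arm_command", "body": {
  "moves": [
    [0.6,0,0,0,0,0,-10],
    [0.6,0,0,0,0,0,-10],
    [0.6,0,0,0,0,0,-10],
    [0.6,0,0,0,0,0,-9.7],
    [0.6,0,0,40,0,0,0],
    [0.6,0,0,15,0,0,0],
    [0.6,0,0,0,0,0,0],
    [0.6,0,0,0,0,0,0]
  ]
}}

```text
clock: 22.2
tcp_pos: [0.4641, -0.2254, 0.0614]
orientation: [0.0, 0.695, 0.719, 0.0]
ft_force: [-0.9, -0.6, -2.4]
opening: 0.0638
```

```bash
python3 go.py 467.1 -226.2 30 91.9 w13.png
```

```text
t 22.20 tcp [ 0.4641 -0.2254  0.0614] yaw_x 91.88 z [ 0. -0. -1.] F [-0.9 -0.6 -2.4] op 0.0638 q [-0.67  0.38  1.83  0.    0.93 -0.7 ]
shift now-frame [-0.9  3.  31.4] turn about z -0.0
```

View pics/w13.png

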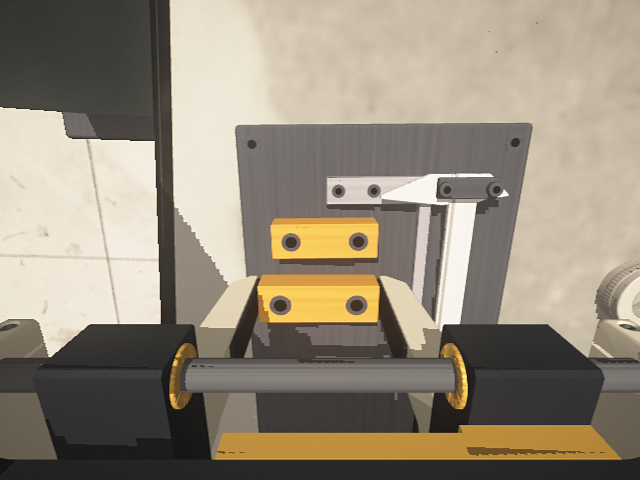

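```bash
python3 - <<'E'
from h import *
c=cam('wrist')
print('A',p2w(c,[(272,221),(378,219),(273,249),(379,249)],.026).round(4))
print('stop',p2w(c,[(327,204),(415,206)],.017).round(4))
s=robot.get_state(); zt=s['tcp_pos'][2]-.0288+.026
print('held',zt,p2w(c,[(259,285),(378,285),(259,322),(379,321),(280,305),(357,305)],zt).round(4))
print('Aholes',p2w(c,[(291,242),(358,241)],.026).round(4))
E
```

```text
A [[ 0.4364 -0.1925  0.026 ]
 [ 0.4982 -0.1893  0.026 ]
 [ 0.4368 -0.2099  0.026 ]
 [ 0.5004 -0.2079  0.026 ]]
stop [[ 0.4684 -0.1833  0.017 ]
 [ 0.5216 -0.1828  0.017 ]]
held 0.058934810670375995 [[ 0.4338 -0.2177  0.0589]
 [ 0.4948 -0.2157  0.0589]
 [ 0.4333 -0.2394  0.0589]
 [ 0.4971 -0.2368  0.0589]
 [ 0.4445 -0.2289  0.0589]
 [ 0.4848 -0.2276  0.0589]]
Aholes [[ 0.4476 -0.2051  0.026 ]
 [ 0.4875 -0.2032  0.026 ]]
```

>>> {"method": "arm_command", "body": {
  "moves": [
    [0.6,-1.5,2.5,20,0,0,0],
    [0.6,0,0,9,0,0,0],
    [0.6,0,0,1.5,0,0,0],
    [0.6,0,0,0,0,0,0]
  ]
}}

```text
clock: 22.75
tcp_pos: [0.4665, -0.2267, 0.0309]
orientation: [0.0, 0.695, 0.719, 0.0]
ft_force: [0.5, 0.1, -1.7]
opening: 0.0639
```

>>> {"method": "arm_command", "body": {
  "moves": [
    [0.6,0,0,1,0,0,0],
    [0.6,0,0,0.5,0,0,0],
    [0.6,0,0,0,0,0,0]
  ]
}}

```text
clock: 23.12
tcp_pos: [0.4664, -0.2267, 0.0294]
orientation: [0.0, 0.695, 0.719, 0.0]
ft_force: [-1.0, 0.8, 3.4]
opening: 0.0635
```

>>> {"method": "arm_command", "body": {
  "moves": [
    [0.78,0,0,0,0,0,0],
    [0.78,0,0,0,0,0,0],
    [0.78,0,0,-40,0,0,0],
    [0.78,0,0,-50,0,0,0],
    [1,0,0,0,0,0,10],
    [1,0,0,0,0,0,10],
    [1,0,0,0,0,0,10],
    [1,0,0,0,0,0,10],
    [1,0,0,0,0,0,10],
    [1,0,0,0,0,0,10]
  ]
}}

```text
clock: 24.38
tcp_pos: [0.4662, -0.2265, 0.1188]
orientation: [-0.0, 0.962, 0.272, -0.0]
ft_force: [0.5, 1.0, 0.6]
opening: 0.0931
```

>>> {"method": "arm_command", "body": {
  "moves": [
    [1,0,0,0,0,0,10],
    [1,0,0,0,0,0,10],
    [1,0,0,0,0,0,9.3],
    [1,9,-48,0,0,0,0],
    [1,9,-48,0,0,0,0],
    [1,9,-48,0,0,0,0],
    [1,9,-48,0,0,0,0],
    [1,9,-47,0,0,0,0],
    [1,0,0,0,0,0,0],
    [1,0,0,0,0,0,0]
  ]
}}

```text
clock: 25.62
tcp_pos: [0.5004, 0.0141, 0.1189]
orientation: [0.0, 1.0, 0.023, -0.0]
ft_force: [0.3, -0.3, 0.3]
opening: 0.0932
```

```bash
python3 go.py 501 14 20 2.6 w14.png; python3 -c "
from sp import *
for o in spacers(): print(o)"
```

```text
t 25.62 tcp [0.5004 0.0141 0.1189] yaw_x 2.64 z [-0. -0. -1.] F [ 0.3 -0.3  0.3] op 0.0932 q [-0.19  0.28  1.81 -0.    1.05  1.33]
shift now-frame [ 0.6  0.  98.9] turn about z 0.0
(0.81, 539.1, -5.3, 62.7, 23.8, -83.1)
(0.68, 501.1, 13.4, 63.7, 25.3, -87.5)
(0.66, 469.5, -235.4, 65.8, 31.1, 8.1)
(0.65, 467.9, -205.0, 66.8, 34.5, 2.5)
```

View pics/w14.png

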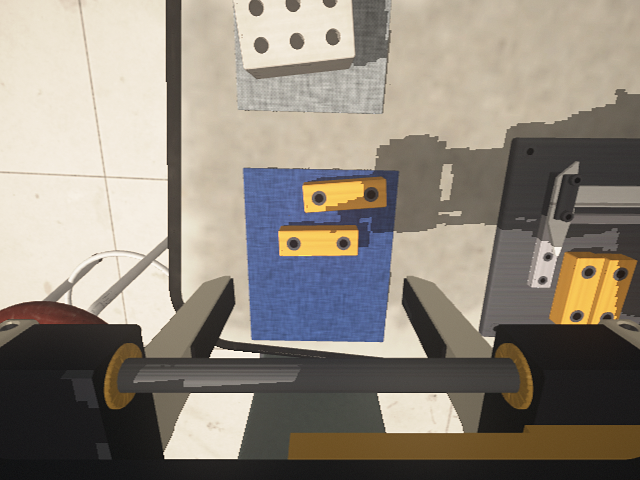

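>>> {"method": "arm_command", "body": {
  "moves": [
    [1,0.5,0,50,0,0,0],
    [1,0,0,48,0,0,0],
    [1,0,0,0,0,0,0],
    [0.6,0,0,0,0,0,0],
    [0.6,0,0,0,0,0,0],
    [0.6,0,0,0,0,0,0],
    [0.6,0,0,0,0,0,0],
    [0.6,0,0,-40,0,0,0],
    [0.6,0,0,-55,0,0,0],
    [0.6,0,0,0,0,0,0]
  ]
}}

```text
clock: 27.02
tcp_pos: [0.504, 0.0139, 0.12]
orientation: [0.001, 1.0, 0.023, 0.004]
ft_force: [1.0, 0.2, -1.8]
opening: 0.0637
```

```bash
python3 go.py 467.9 -252 60 91.9 w15.png
```

```text
t 27.02 tcp [0.504  0.0139 0.12  ] yaw_x 2.60 z [ 0.009 -0.002 -1.   ] F [ 1.   0.2 -1.8] op 0.0637 q [-0.19  0.28  1.81  0.    1.05  1.33]
shift now-frame [-48.6 263.8  60.1] turn about z -89.3
```

View pics/w15.png

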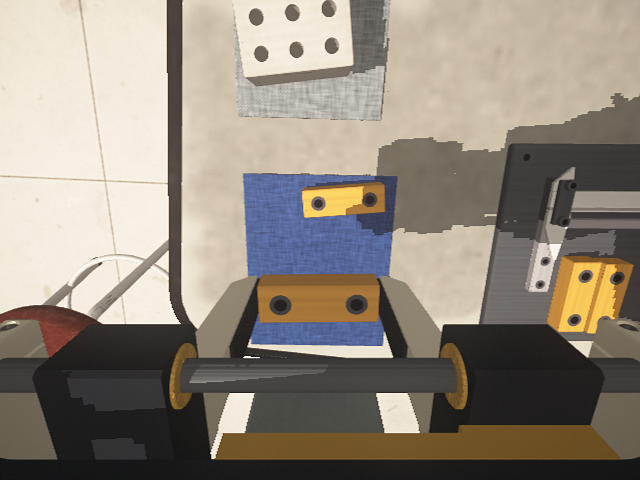

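>>> {"method": "arm_command", "body": {
  "moves": [
    [0.6,-9,53,0,0,0,0],
    [0.6,-9,53,0,0,0,0],
    [0.6,-9,53,0,0,0,0],
    [0.6,-9,53,0,0,0,0],
    [0.6,-10,53,0,0,0,0],
    [0.6,0,0,0,0,0,-10],
    [0.6,0,0,0,0,0,-10],
    [0.6,0,0,0,0,0,-10],
    [0.6,0,0,0,0,0,-10],
    [0.6,0,0,0,0,0,-10]
  ]
}}

```text
clock: 28.32
tcp_pos: [0.4656, -0.2514, 0.1136]
orientation: [-0.002, 0.895, 0.445, -0.001]
ft_force: [-0.0, 0.4, -2.6]
opening: 0.0635
```

>>> {"method": "arm_command", "body": {
  "moves": [
    [0.6,0,0,0,0,0,-10],
    [0.6,0,0,0,0,0,-10],
    [0.6,0,0,0,0,0,-10],
    [0.6,0,0,0,0,0,-9.3],
    [0.6,0,0,40,0,0,0],
    [0.6,0,0,15,0,0,0],
    [0.6,0,0,0,0,0,0],
    [0.6,0,0,0,0,0,0]
  ]
}}

```text
clock: 29.32
tcp_pos: [0.4672, -0.2528, 0.0614]
orientation: [0.0, 0.695, 0.719, 0.0]
ft_force: [0.1, 0.3, -1.1]
opening: 0.0635
```

```bash
python3 go.py 467.6 -252.5 30 91.9 w16.png
```

```text
t 29.32 tcp [ 0.4672 -0.2528  0.0614] yaw_x 91.87 z [ 0. -0. -1.] F [ 0.1  0.3 -1.1] op 0.0635 q [-0.71  0.4   1.79 -0.    0.94 -0.74]
shift now-frame [ 0.3  0.4 31.4] turn about z -0.0
```

View pics/w16.png

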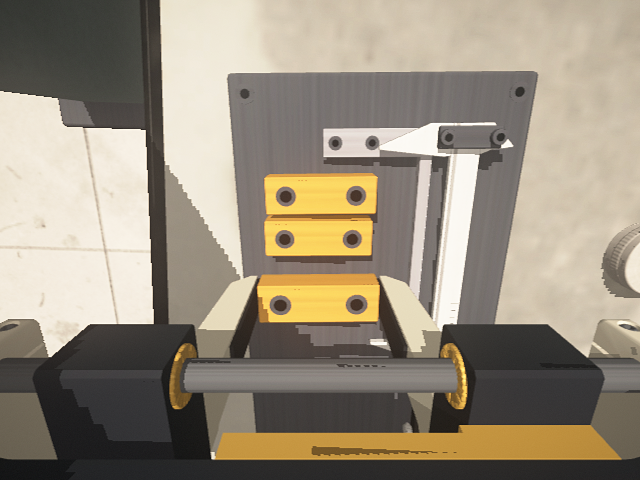

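```bash
python3 - <<'E'
from sp import *
im=cv2.imread('pics/w16.png')
a=cv2.resize(im[110:330,220:440],None,fx=2.6,fy=2.6,interpolation=cv2.INTER_CUBIC); cv2.imwrite('pics/w16c.png',a)
s=robot.grab_frame('scene'); cv2.imwrite('pics/s1.png',cv2.resize(s[200:380,220:440],None,fx=3,fy=3,interpolation=cv2.INTER_CUBIC))
for o in spacers(z=.026): print(o)
E
```

```text
(0.98, 468.6, -269.7, 77.2, 34.8, 2.6)
(0.81, 467.3, -202.7, 63.6, 23.9, 3.0)
(0.78, 466.7, -227.7, 63.6, 25.5, 1.8)
```

View pics/w16c.png

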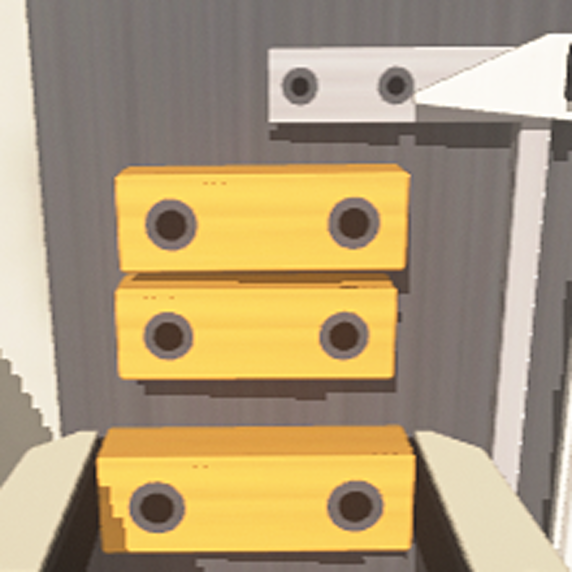

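View pics/s1.png

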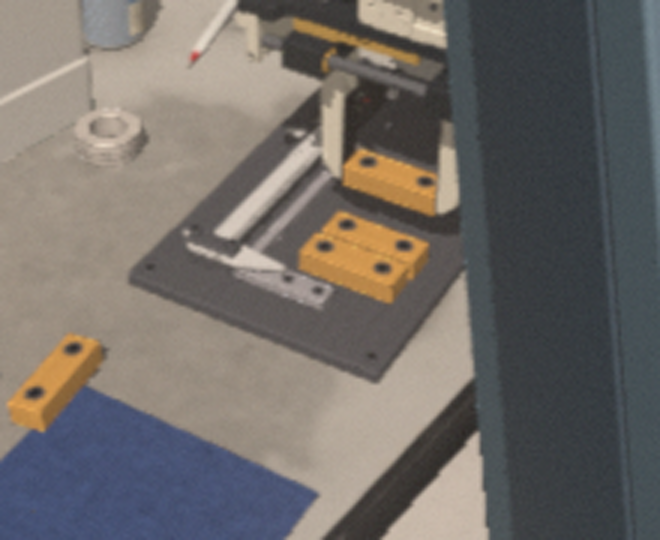

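>>> {"method": "arm_command", "body": {
  "moves": [
    [0.6,0,0.5,20,0,0,0],
    [0.6,0,0,9,0,0,0],
    [0.6,0,0,1.5,0,0,0],
    [0.6,0,0,1,0,0,0],
    [0.6,0,0,0.5,0,0,0],
    [0.6,0,0,0,0,0,0]
  ]
}}

```text
clock: 30.28
tcp_pos: [0.4678, -0.2528, 0.0295]
orientation: [0.001, 0.695, 0.719, 0.0]
ft_force: [-0.8, 0.3, 0.3]
opening: 0.0636
```

>>> {"method": "arm_command", "body": {
  "moves": [
    [0.6,0,0,0.6,0,0,0],
    [0.6,0,0,0,0,0,0],
    [0.78,0,0,0,0,0,0],
    [0.78,0,0,0,0,0,0],
    [0.78,0,0,-40,0,0,0],
    [0.78,0,0,-60,0,0,0],
    [1,0,0,0,0,0,10],
    [1,0,0,0,0,0,10],
    [1,0,0,0,0,0,10],
    [1,0,0,0,0,0,10]
  ]
}}

```text
clock: 31.52
tcp_pos: [0.4674, -0.2525, 0.1282]
orientation: [-0.0, 0.901, 0.435, -0.0]
ft_force: [-1.1, 0.1, 0.4]
opening: 0.093
```

>>> {"method": "arm_command", "body": {
  "moves": [
    [1,0,0,0,0,0,10],
    [1,0,0,0,0,0,10],
    [1,0,0,0,0,0,10],
    [1,0,0,0,0,0,10],
    [1,0,0,0,0,0,9],
    [1,5,-50,-10,0,0,0],
    [1,5,-50,-10,0,0,0],
    [1,5,-50,-10,0,0,0],
    [1,5,-50,0,0,0,0],
    [1,0,0,0,0,0,0]
  ]
}}

```text
clock: 32.78
tcp_pos: [0.4769, -0.0487, 0.1584]
orientation: [-0.0, 1.0, 0.027, -0.0]
ft_force: [-0.6, -1.0, -1.0]
opening: 0.0929
```

```bash
python3 go.py 540 -5 20 6 w17.png; python3 -c "
from sp import *
for o in spacers(): print(o)"
```

```text
t 32.77 tcp [ 0.4769 -0.0487  0.1584] yaw_x 3.14 z [-0.     0.001 -1.   ] F [-0.6 -1.  -1. ] op 0.0929 q [-0.34  0.2   1.81  0.    1.14  1.18]
shift now-frame [ 65.4 -40.1 138.4] turn about z -2.9
(0.88, 466.0, -233.2, 68.4, 28.9, 2.9)
(0.82, 466.8, -258.6, 67.5, 30.4, 2.9)
(0.66, 563.2, -37.5, 63.7, 22.7, -83.2)
```

View pics/w17.png

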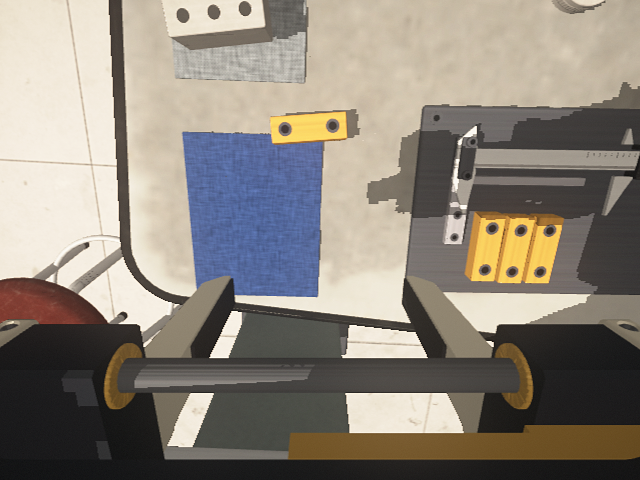

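>>> {"method": "arm_command", "body": {
  "moves": [
    [1,0,0,0,0,0,-3.7],
    [1,44,-1,20,0,0,0],
    [1,44,-1,20,0,0,0],
    [1,0,0,40,0,0,0],
    [1,0,0,0,0,0,0]
  ]
}}

```text
clock: 33.55
tcp_pos: [0.5621, -0.0406, 0.075]
orientation: [-0.001, 0.998, 0.056, -0.004]
ft_force: [-0.1, -0.2, 0.3]
opening: 0.093
```

```bash
python3 go.py 564 -36 18 6.8 w18.png; python3 -c "
from sp import *
for o in spacers(): print(o)"
```

```text
t 33.55 tcp [ 0.5621 -0.0406  0.075 ] yaw_x 6.47 z [-0.008  0.002 -1.   ] F [-0.1 -0.2  0.3] op 0.0930 q [-0.27  0.44  1.69 -0.    1.02  1.19]
shift now-frame [ 2.9 -4.2 57. ] turn about z -0.3
(0.96, 566.2, -36.1, 64.9, 26.8, -82.4)
```

View pics/w18.png

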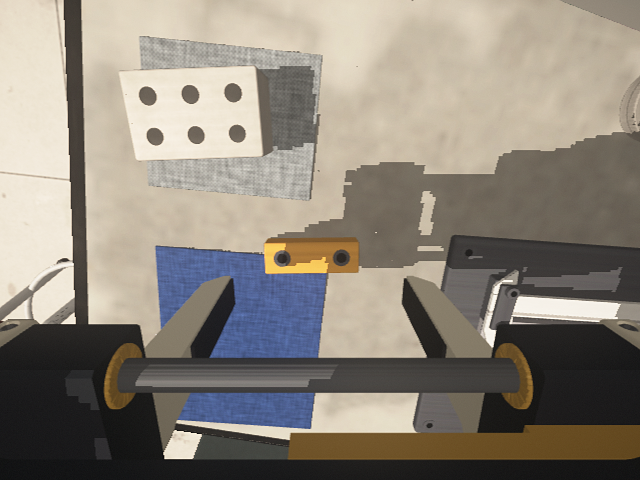

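>>> {"method": "arm_command", "body": {
  "moves": [
    [1,3.5,-4.5,30,0,0,-0.5],
    [1,0,0,26,0,0,0],
    [1,0,0,0,0,0,0],
    [0.6,0,0,0,0,0,0],
    [0.6,0,0,0,0,0,0],
    [0.6,0,0,0,0,0,0],
    [0.6,0,0,0,0,0,0],
    [0.6,0,0,-40,0,0,0],
    [0.6,0,0,-60,0,0,0],
    [0.6,0,0,0,0,0,0]
  ]
}}

```text
clock: 34.95
tcp_pos: [0.5708, -0.0356, 0.1272]
orientation: [0.002, 0.998, 0.062, 0.005]
ft_force: [-0.3, -0.3, -2.1]
opening: 0.0637
```

```bash
python3 go.py 468.5 -278 60 91.9 w19.png
```

```text
t 34.95 tcp [ 0.5708 -0.0356  0.1272] yaw_x 7.09 z [ 0.01  -0.002 -1.   ] F [-0.3 -0.3 -2.1] op 0.0637 q [-0.26  0.38  1.63  0.    1.12  1.19]
shift now-frame [-132.1  227.7   66.8] turn about z -84.8
```

View pics/w19.png

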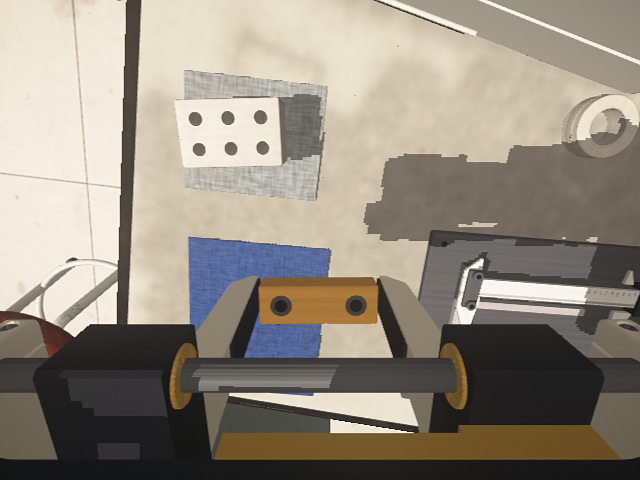

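>>> {"method": "arm_command", "body": {
  "moves": [
    [0.6,-26,45,0,0,0,0],
    [0.6,-26,46,0,0,0,0],
    [0.6,-26,46,0,0,0,0],
    [0.6,-26,46,0,0,0,0],
    [0.6,-26,46,0,0,0,0],
    [0.6,0,0,0,0,0,-10],
    [0.6,0,0,0,0,0,-10],
    [0.6,0,0,0,0,0,-10],
    [0.6,0,0,0,0,0,-10],
    [0.6,0,0,0,0,0,-10]
  ]
}}

```text
clock: 36.25
tcp_pos: [0.4654, -0.277, 0.1199]
orientation: [-0.002, 0.877, 0.48, -0.001]
ft_force: [-0.8, 1.3, -1.9]
opening: 0.0636
```

>>> {"method": "arm_command", "body": {
  "moves": [
    [0.6,0,0,0,0,0,-10],
    [0.6,0,0,0,0,0,-10],
    [0.6,0,0,0,0,0,-10],
    [0.6,0,0,0,0,0,-4.8],
    [0.6,0,0,40,0,0,0],
    [0.6,0,0,20,0,0,0],
    [0.6,0,0,0,0,0,0],
    [0.6,0,0,0,0,0,0]
  ]
}}

```text
clock: 37.25
tcp_pos: [0.4665, -0.278, 0.062]
orientation: [-0.001, 0.695, 0.719, -0.0]
ft_force: [0.5, -0.3, -1.4]
opening: 0.0634
```

```bash
python3 go.py 468.5 -278.2 30 91.9 w20.png
```

```text
t 37.25 tcp [ 0.4665 -0.278   0.062 ] yaw_x 91.88 z [-0.001  0.001 -1.   ] F [ 0.5 -0.3 -1.4] op 0.0634 q [-0.74  0.42  1.76 -0.    0.96 -0.78]
shift now-frame [-0.3  2.  32. ] turn about z -0.0
```

View pics/w20.png

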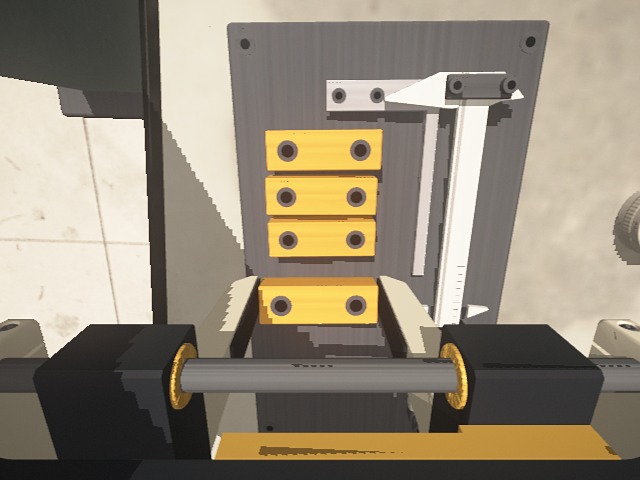

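>>> {"method": "arm_command", "body": {
  "moves": [
    [0.6,-0.3,2,20,0,0,0],
    [0.6,0,0,9,0,0,0],
    [0.6,0,0,1.5,0,0,0],
    [0.6,0,0,0,0,0,0]
  ]
}}

```text
clock: 37.8
tcp_pos: [0.4689, -0.2784, 0.0328]
orientation: [0.0, 0.695, 0.719, -0.0]
ft_force: [-0.8, 1.1, 3.1]
opening: 0.0637
```

>>> {"method": "arm_command", "body": {
  "moves": [
    [0.6,0,0,1,0,0,0],
    [0.6,0,0,1,0,0,0],
    [0.6,0,0,0,0,0,0]
  ]
}}

```text
clock: 38.17
tcp_pos: [0.4688, -0.2789, 0.0322]
orientation: [0.001, 0.695, 0.719, -0.0]
ft_force: [-4.9, 2.0, 15.1]
opening: 0.0637
```

>>> {"method": "arm_command", "body": {
  "moves": [
    [0.78,0,0,-1,0,0,0],
    [0.78,0,0,0,0,0,0],
    [0.78,0,0,-40,0,0,0],
    [0.78,0,0,-60,0,0,0],
    [1,0,0,-40,0,0,0],
    [1,0,0,0,0,0,0]
  ]
}}

```text
clock: 38.92
tcp_pos: [0.4706, -0.2799, 0.1745]
orientation: [0.004, 0.695, 0.719, 0.0]
ft_force: [0.2, -1.3, -0.1]
opening: 0.0877
```

```bash
cat > row.py <<'E'
from sp import *
C=np.array([.5247,-.1823]);th=np.radians(1.9);RC=np.array([[np.cos(th),-np.sin(th)],[np.sin(th),np.cos(th)]])
def tocorner(P): return (np.asarray(P)-C)@RC
def toworld(P): return C+np.asarray(P)@RC.T
if __name__=='__main__':
    import sys
    st()
    for o in sorted(spacers(z=.026,save='pics/'+sys.argv[1]),key=lambda o:-o[2]): print(o, 'corner', (tocorner([o[1]/1000,o[2]/1000])*1000).round(1))
E
python3 row.py w21.png
```

```text
t 38.92 tcp [ 0.4706 -0.2799  0.1745] yaw_x 91.89 z [ 0.006 -0.005 -1.   ] F [ 0.2 -1.3 -0.1] op 0.0877 q [-0.74  0.3   1.63  0.    1.21 -0.77]
(0.61, 466.0, -201.7, 64.4, 22.3, 1.8) corner [-59.3 -17.4]
(0.97, 465.5, -227.2, 63.6, 21.8, 1.8) corner [-60.7 -42.9]
(0.79, 466.7, -252.2, 63.2, 22.9, 1.8) corner [-60.3 -67.9]
(0.9, 467.3, -280.5, 63.7, 24.3, 1.8) corner [-60.6 -96.2]
```

View pics/w21.png

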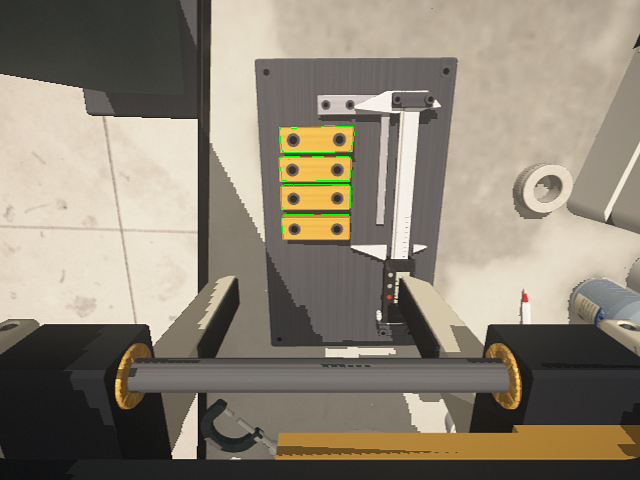

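>>> {"method": "arm_command", "body": {
  "moves": [
    [1,45,36,-5,0,0,0],
    [1,45,36,-5,0,0,0],
    [1,45,36,-5,0,0,0],
    [1,45,36,-5,0,0,0],
    [1,45,36,-5,0,0,0],
    [1,0,0,0,0,0,0],
    [1,0,0,0,0,0,0]
  ]
}}

```text
clock: 39.9
tcp_pos: [0.6401, -0.0474, 0.1935]
orientation: [-0.002, 0.695, 0.719, -0.001]
ft_force: [0.3, -0.4, 0.7]
opening: 0.0933
```

```bash
python3 - <<'E'
from h import *
st(); im=robot.grab_frame('wrist'); cv2.imwrite('pics/w22.png',im); c=cam('wrist')
for n in ['setup_block','block_mat']:
    for d in robot.silhouettes('wrist',n)[:1]:
        m=d['region'].astype(np.uint8); k=max(cv2.findContours(m,0,1)[0],key=cv2.contourArea)[:,0]
        w=p2w(c,k,.042 if n=='setup_block' else .002)[:,:2]*1000
        print(n,d['p'],cv2.minAreaRect(w.astype(np.float32)))
E
```

```text
t 39.90 tcp [ 0.6401 -0.0474  0.1935] yaw_x 91.93 z [-0.004  0.    -1.   ] F [ 0.3 -0.4  0.7] op 0.0933 q [-0.25  0.45  1.35 -0.    1.34 -0.28]
setup_block 0.77 ((646.7250366210938, 33.98967361450195), (44.80038833618164, 69.9267349243164), 8.240806579589844)
block_mat 0.71 ((643.63525390625, 25.003013610839844), (90.25218200683594, 110.00022888183594), 1.2150427103042603)
```

View pics/w22.png

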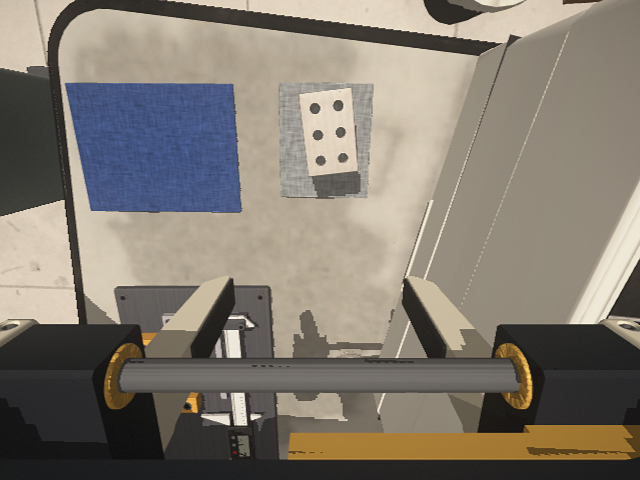

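```bash
python3 - <<'E'
from h import *
c=cam('wrist'); print(p2w(c,[(380,415),(430,200),(465,130),(500,60)],0).round(3))
t=cam('top'); print(p2w(t,[(305,186),(165,178),(240,183)],0).round(3), p2w(t,[(305,140),(145,135)],.2).round(3))
E
```

```text
[[ 0.73  -0.32   0.   ]
 [ 0.758 -0.031  0.   ]
 [ 0.783  0.04   0.   ]
 [ 0.806  0.104  0.   ]]
[[ 0.724 -0.263  0.   ]
 [ 0.786  0.122  0.   ]
 [ 0.751 -0.085  0.   ]] [[ 0.767 -0.273  0.2  ]
 [ 0.817  0.107  0.2  ]]
```

>>> {"method": "arm_command", "body": {
  "moves": [
    [1,0,0,0,0,0,-6.3],
    [1,40,9,30,0,0,0],
    [1,40,8,30,0,0,0],
    [1,0,0,40,0,0,0],
    [1,0,0,0,0,0,0]
  ]
}}

```text
clock: 40.67
tcp_pos: [0.6437, 0.0335, 0.0926]
orientation: [-0.003, 0.655, 0.755, -0.002]
ft_force: [0.3, 0.3, 0.6]
opening: 0.0931
```

```bash
python3 go.py 645.4 34.7 36 98.2 w23.png
```

```text
t 40.67 tcp [0.6437 0.0335 0.0926] yaw_x 98.13 z [-0.007  0.001 -1.   ] F [0.3 0.3 0.6] op 0.0931 q [-0.12  0.54  1.46 -0.    1.14 -0.26]
shift now-frame [ 0.9  2.3 56.6] turn about z -0.1
```

View pics/w23.png

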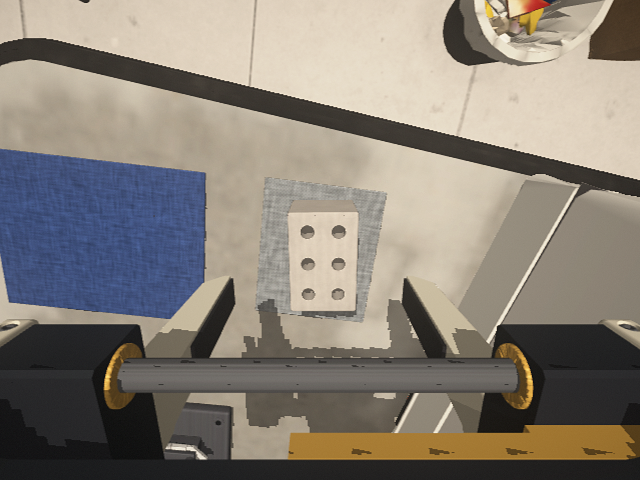

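>>> {"method": "arm_command", "body": {
  "moves": [
    [1,1,2,30,0,0,0],
    [1,0,0,26,0,0,0],
    [1,0,0,0,0,0,0],
    [0.4,0,0,0,0,0,0],
    [0.4,0,0,0,0,0,0],
    [0.4,0,0,0,0,0,0],
    [0.4,0,0,0,0,0,0],
    [0.4,0,0,0,0,0,0]
  ],
  "grip_force": 40
}}

```text
clock: 41.72
tcp_pos: [0.6481, 0.0354, 0.0399]
orientation: [-0.0, 0.655, 0.756, -0.0]
ft_force: [-4.6, -0.3, 2.3]
opening: 0.0477
```

```bash
python3 go.py 645.4 34.7 36 98.2 w24.png
```

```text
t 41.73 tcp [0.6481 0.0354 0.0399] yaw_x 98.19 z [-0.001 -0.    -1.   ] F [-4.6 -0.3  2.3] op 0.0477 q [-0.12  0.6   1.5  -0.    1.04 -0.26]
shift now-frame [-0.3 -2.8  3.9] turn about z -0.0
```

View pics/w24.png

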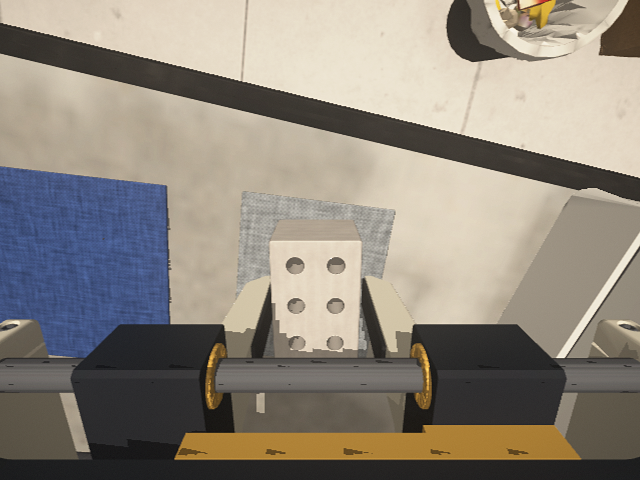

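>>> {"method": "arm_command", "body": {
  "moves": [
    [0.4,0,-2,0,0,0,0],
    [0.4,0,0,0,0,0,0],
    [0.4,0,0,0,0,0,0]
  ]
}}

```text
clock: 42.15
tcp_pos: [0.647, 0.0352, 0.0399]
orientation: [0.0, 0.655, 0.756, 0.0]
ft_force: [1.7, 0.8, -0.3]
opening: 0.0445
```

>>> {"method": "arm_command", "body": {
  "moves": [
    [0.4,0,0,-40,0,0,0],
    [0.4,0,0,-40,0,0,6.3],
    [0.4,-42,-42,0,0,0,0],
    [0.4,-42,-42,0,0,0,0],
    [0.4,-43,-42,0,0,0,0],
    [0.4,-43,-42,0,0,0,0],
    [0.4,-43,-42,0,0,0,0],
    [0.4,-43,-41,0,0,0,0],
    [0.4,0,0,0,0,0,0],
    [0.4,0,0,0,0,0,0]
  ]
}}

```text
clock: 43.4
tcp_pos: [0.4035, -0.2287, 0.1194]
orientation: [-0.001, 0.696, 0.718, 0.0]
ft_force: [-0.3, 0.2, -5.2]
opening: 0.0444
```

```bash
python3 go.py 404.2 -229.2 49.4 91.9; python3 row.py w25.png
```

```text
t 43.40 tcp [ 0.4035 -0.2287  0.1194] yaw_x 91.78 z [-0.001  0.001 -1.   ] F [-0.3  0.2 -5.2] op 0.0444 q [-0.76  0.22  1.89  0.    1.03 -0.79]
shift now-frame [-0.6  0.7 70. ] turn about z -0.1
t 43.40 tcp [ 0.4035 -0.2287  0.1194] yaw_x 91.78 z [-0.001  0.001 -1.   ] F [-0.3  0.2 -5.2] op 0.0444 q [-0.76  0.22  1.89  0.    1.03 -0.79]
(0.94, 466.8, -201.5, 67.0, 24.9, 1.9) corner [-58.5 -17.3]
(0.73, 468.4, -226.3, 61.2, 26.4, 1.9) corner [-57.7 -42.1]
(0.87, 471.9, -252.6, 58.0, 24.5, 1.9) corner [-55.1 -68.5]
(0.97, 485.1, -279.3, 33.0, 27.9, 1.9) corner [-42.8 -95.6]
```

View pics/w25.png

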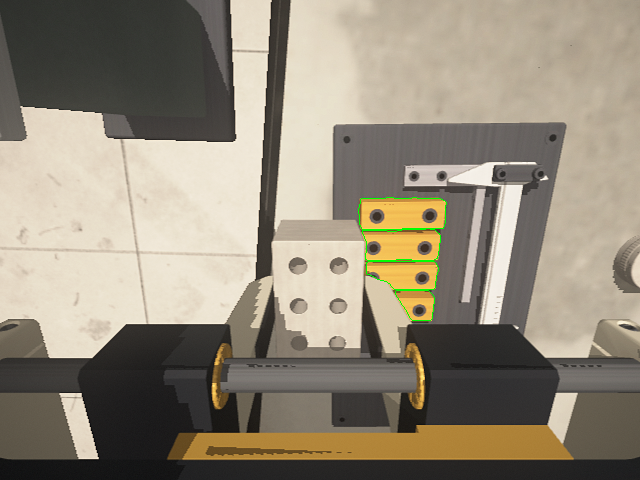

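>>> {"method": "arm_command", "body": {
  "moves": [
    [0.4,0,0,35,0,0,-0.1],
    [0.4,0,0,34,0,0,0],
    [0.4,0,0,0,0,0,0]
  ]
}}

```text
clock: 43.88
tcp_pos: [0.4035, -0.2267, 0.0491]
orientation: [-0.003, 0.694, 0.72, -0.0]
ft_force: [-0.5, 0.6, -4.4]
opening: 0.0447
```

```bash
python3 row.py w26.png
```

```text
t 43.88 tcp [ 0.4035 -0.2267  0.0491] yaw_x 92.13 z [-0.004  0.004 -1.   ] F [-0.5  0.6 -4.4] op 0.0447 q [-0.75  0.33  1.97  0.    0.86 -0.79]
(0.65, 466.9, -203.0, 66.6, 26.0, 1.3) corner [-58.5 -18.8]
(0.69, 466.2, -228.6, 66.3, 26.9, 0.3) corner [-60.  -44.3]
(0.73, 478.9, -246.2, 44.0, 10.9, 2.1) corner [-47.9 -62.3]
(0.6, 436.7, -272.9, 9.7, 3.1, -85.2) corner [-91.  -87.6]
```

View pics/w26.png

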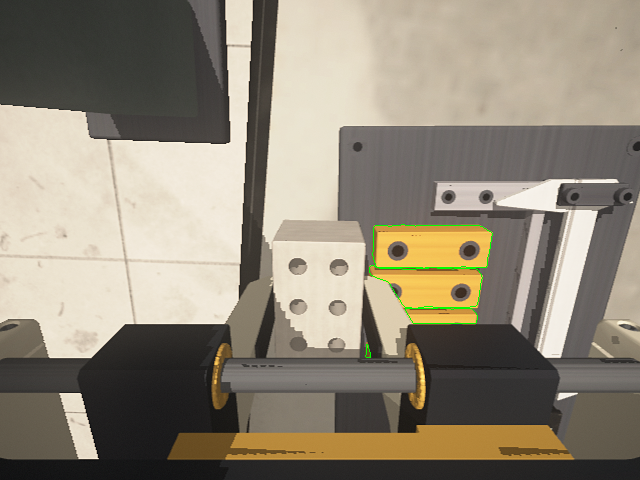

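>>> {"method": "arm_command", "body": {
  "moves": [
    [0.4,-2.5,4,0,0,0,0],
    [0.4,0,5,0,0,0,0],
    [0.4,0,5,0,0,0,0],
    [0.4,0,5,0,0,0,0],
    [0.4,0,5,0,0,0,0],
    [0.4,0,5,0,0,0,0],
    [0.4,0,5,0,0,0,0],
    [0.4,0,0,0,0,0,0]
  ]
}}

```text
clock: 44.98
tcp_pos: [0.4378, -0.2302, 0.0509]
orientation: [-0.0, 0.695, 0.719, -0.0]
ft_force: [-2.7, 0.1, -2.0]
opening: 0.0445
```

```bash
python3 row.py w27.png
```

```text
t 44.98 tcp [ 0.4378 -0.2302  0.0509] yaw_x 92.01 z [-0.001  0.    -1.   ] F [-2.7  0.1 -2. ] op 0.0445 q [-0.71  0.37  1.89 -0.    0.88 -0.74]
(0.89, 491.7, -200.4, 65.0, 25.1, 1.3) corner [-33.6 -17. ]
(0.91, 494.6, -225.6, 61.2, 26.1, 2.0) corner [-31.5 -42.3]
(0.92, 506.0, -246.8, 38.9, 17.0, 2.0) corner [-20.8 -63.8]
(0.64, 468.7, -273.5, 15.6, 6.3, -85.8) corner [-59.  -89.3]
```

View pics/w27.png

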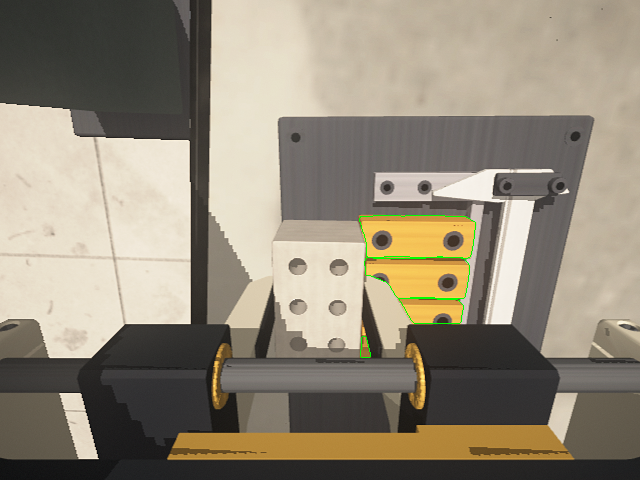

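>>> {"method": "arm_command", "body": {
  "moves": [
    [0.4,0,-12,0,0,0,0],
    [0.4,0,-24,0,0,0,0],
    [0.4,-14,0,0,0,0,0],
    [0.4,-14,0,0,0,0,0],
    [0.4,0,7,0,0,0,0],
    [0.4,0,5,0,0,0,0],
    [0.4,0,6,0,0,0,0],
    [0.4,0,6,0,0,0,0],
    [0.4,0,6,0,0,0,0],
    [0.4,0,5,0,0,0,0]
  ]
}}

```text
clock: 46.32
tcp_pos: [0.4386, -0.2581, 0.0508]
orientation: [-0.0, 0.695, 0.719, 0.0]
ft_force: [-1.4, 0.2, -5.3]
opening: 0.0446
```

```bash
python3 row.py w28.png
```

```text
t 46.33 tcp [ 0.4386 -0.2581  0.0508] yaw_x 92.00 z [-0.  0. -1.] F [-1.4  0.2 -5.3] op 0.0446 q [-0.75  0.39  1.86  0.    0.9  -0.79]
(0.64, 491.6, -201.4, 65.2, 23.6, 2.0) corner [-33.7 -18. ]
(0.87, 492.4, -226.0, 65.2, 25.5, 1.0) corner [-33.7 -42.6]
(0.95, 495.6, -251.5, 60.6, 25.5, 0.6) corner [-31.4 -68.2]
(0.82, 506.3, -273.1, 40.8, 20.3, 2.0) corner [-21.4 -90.1]
```

View pics/w28.png

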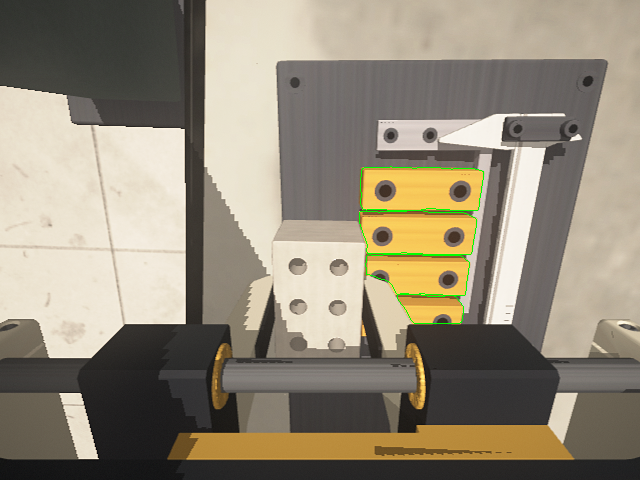

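>>> {"method": "arm_command", "body": {
  "moves": [
    [0.4,0,-14,0,0,0,0],
    [0.4,-26,0,0,0,0,0],
    [0.4,-26,0,0,0,0,0],
    [0.4,-26,0,0,0,0,0],
    [0.4,0,20,0,0,0,0],
    [0.4,0,20,0,0,0,0],
    [0.4,0,11,0,0,0,0],
    [0.4,0,0,0,0,0,0]
  ]
}}

```text
clock: 47.42
tcp_pos: [0.4779, -0.3355, 0.0508]
orientation: [0.0, 0.695, 0.719, -0.0]
ft_force: [0.1, 0.2, -4.3]
opening: 0.0445
```

```bash
python3 row.py w29.png; python3 -c "
from row import *
print(tocorner(robot.get_state()['tcp_pos'][:2])*1000)"
```

```text
t 47.42 tcp [ 0.4779 -0.3355  0.0508] yaw_x 92.00 z [ 0. -0. -1.] F [ 0.1  0.2 -4.3] op 0.0445 q [-0.8   0.5   1.67 -0.    0.98 -0.84]
(0.83, 492.1, -204.7, 63.6, 22.4, 2.0) corner [-33.3 -21.3]
(0.72, 493.1, -228.2, 64.1, 23.2, 1.4) corner [-33.1 -44.8]
(0.62, 493.8, -253.5, 63.4, 21.5, 2.0) corner [-33.2 -70.1]
(0.57, 494.6, -281.3, 63.7, 23.7, 2.0) corner [-33.4 -97.9]
(0.66, 535.9, -329.2, 64.6, 62.5, 2.0) corner [   6.3 -147.2]
[ -52.69114534 -151.07261182]
```

View pics/w29.png

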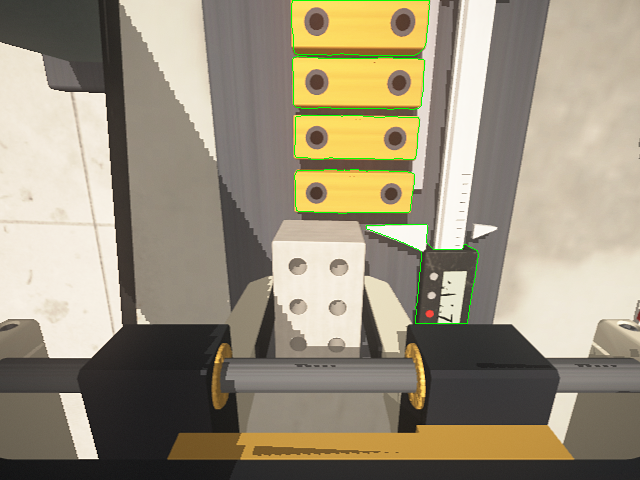

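>>> {"method": "arm_command", "body": {
  "moves": [
    [0.4,4,0,0,0,0,0],
    [0.4,4,0,0,0,0,0],
    [0.4,4,0,0,0,0,0],
    [0.4,4,0,0,0,0,0],
    [0.4,3,0,0,0,0,0],
    [0.4,3,0,0,0,0,0],
    [0.4,2,0,0,0,0,0],
    [0.4,0,0,0,0,0,0]
  ]
}}

```text
clock: 48.52
tcp_pos: [0.477, -0.3122, 0.0512]
orientation: [0.001, 0.695, 0.719, -0.001]
ft_force: [-2.8, -5.0, -5.0]
opening: 0.045
```

>>> {"method": "arm_command", "body": {
  "moves": [
    [0.4,1,0,0,0,0,0],
    [0.4,1,0,0,0,0,0],
    [0.4,1,0,0,0,0,0],
    [0.4,0,0,0,0,0,0]
  ]
}}

```text
clock: 49.02
tcp_pos: [0.4769, -0.3094, 0.0513]
orientation: [0.001, 0.695, 0.719, -0.001]
ft_force: [-2.0, -6.1, -4.8]
opening: 0.0448
```

```bash
python3 row.py w30.png; python3 -c "
from row import *
print(tocorner(robot.get_state()['tcp_pos'][:2])*1000)"
```

```text
t 49.02 tcp [ 0.4769 -0.3094  0.0513] yaw_x 91.99 z [ 0.    -0.002 -1.   ] F [-2.  -6.1 -4.8] op 0.0448 q [-0.77  0.47  1.71 -0.    0.96 -0.8 ]
(0.6, 492.3, -198.2, 63.6, 21.8, 1.3) corner [-32.9 -14.8]
(0.58, 493.1, -219.8, 63.7, 22.3, 1.3) corner [-32.8 -36.4]
(0.95, 493.9, -241.9, 63.5, 21.6, 2.0) corner [-32.8 -58.5]
(0.8, 495.0, -263.6, 63.5, 22.0, 1.3) corner [-32.4 -80.3]
[ -52.01798091 -125.47572679]
```

View pics/w30.png

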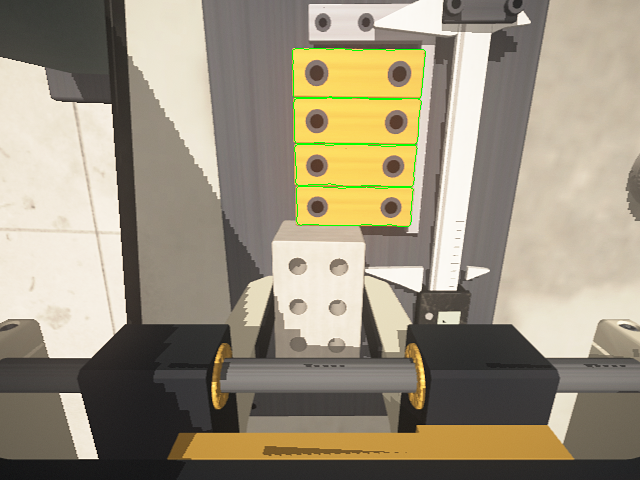

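>>> {"method": "arm_command", "body": {
  "moves": [
    [0.4,1,0,0,0,0,0],
    [0.4,1,0,0,0,0,0],
    [0.4,0,0,0,0,0,0]
  ]
}}

```text
clock: 49.5
tcp_pos: [0.4768, -0.3074, 0.0513]
orientation: [0.001, 0.695, 0.719, -0.001]
ft_force: [-2.7, -5.4, -4.8]
opening: 0.0446
```

>>> {"method": "arm_command", "body": {
  "moves": [
    [0.4,1,0,0,0,0,0],
    [0.4,0,0,0,0,0,0]
  ]
}}

```text
clock: 49.75
tcp_pos: [0.4768, -0.3065, 0.0513]
orientation: [0.001, 0.695, 0.719, -0.001]
ft_force: [-2.5, -5.5, -3.8]
opening: 0.0446
```

>>> {"method": "arm_command", "body": {
  "moves": [
    [0.4,0.7,0,0,0,0,0],
    [0.4,0,0,0,0,0,0]
  ]
}}

```text
clock: 50.0
tcp_pos: [0.4768, -0.3058, 0.0513]
orientation: [0.001, 0.695, 0.719, -0.001]
ft_force: [-1.9, -6.4, -4.3]
opening: 0.0446
```

>>> {"method": "arm_command", "body": {
  "moves": [
    [0.4,0.8,0,0,0,0,0],
    [0.4,0,0,0,0,0,0]
  ]
}}

```text
clock: 50.25
tcp_pos: [0.4767, -0.305, 0.0513]
orientation: [0.001, 0.695, 0.719, -0.001]
ft_force: [-1.8, -6.0, -3.9]
opening: 0.0449
```

>>> {"method": "arm_command", "body": {
  "moves": [
    [0.4,0.8,0,0,0,0,0],
    [0.4,0,0,0,0,0,0]
  ]
}}

```text
clock: 50.5
tcp_pos: [0.4767, -0.3047, 0.0514]
orientation: [0.001, 0.695, 0.719, -0.001]
ft_force: [-2.4, -7.9, -4.2]
opening: 0.0448
```

>>> {"method": "arm_command", "body": {
  "moves": [
    [0.4,0.8,0,0,0,0,0],
    [0.4,0.8,0,0,0,0,0],
    [0.4,0,0,0,0,0,0]
  ]
}}

```text
clock: 50.88
tcp_pos: [0.4768, -0.3044, 0.0517]
orientation: [0.002, 0.695, 0.719, -0.002]
ft_force: [-3.4, -11.1, -4.3]
opening: 0.0445
```

```bash
python3 row.py w31.png; python3 -c "
from row import *
print(tocorner(robot.get_state()['tcp_pos'][:2])*1000)"
```

```text
t 50.88 tcp [ 0.4768 -0.3044  0.0517] yaw_x 92.01 z [ 0.001 -0.006 -1.   ] F [ -3.4 -11.1  -4.3] op 0.0445 q [-0.76  0.47  1.72 -0.    0.95 -0.8 ]
(0.69, 492.1, -193.3, 63.6, 22.2, 1.5) corner [-32.9  -9.9]
(0.98, 492.9, -215.4, 63.8, 22.5, 2.0) corner [-32.9 -32. ]
(0.61, 493.5, -236.9, 64.0, 22.7, 2.0) corner [-33.  -53.5]
(0.78, 494.8, -259.1, 63.5, 21.7, 2.0) corner [-32.4 -75.8]
[ -51.93507132 -120.39701254]
```

View pics/w31.png

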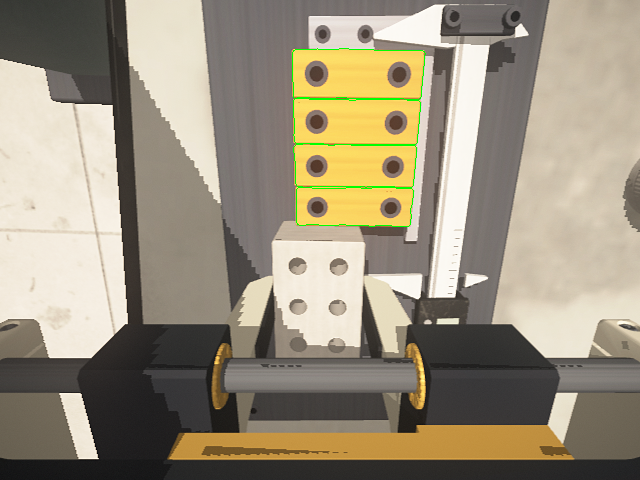

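>>> {"method": "arm_command", "body": {
  "moves": [
    [0.4,-4,0,0,0,0,0],
    [0.4,-5,0,0,0,0,0],
    [0.4,0,-15,0,0,0,0],
    [0.4,0,-29,0,0,0,0],
    [0.4,28,0,0,0,0,0],
    [0.4,28,0,0,0,0,0],
    [0.4,26,0,0,0,0,0],
    [0.4,0,3,0,0,0,0],
    [0.4,0,0,0,0,0,0]
  ]
}}

```text
clock: 52.1
tcp_pos: [0.4332, -0.23, 0.0511]
orientation: [0.001, 0.695, 0.719, -0.0]
ft_force: [-0.3, 0.1, -4.7]
opening: 0.0447
```

```bash
python3 row.py w32.png; python3 -c "
from row import *
print(tocorner(robot.get_state()['tcp_pos'][:2])*1000)"
```

```text
t 52.10 tcp [ 0.4332 -0.23    0.0511] yaw_x 92.01 z [ 0.001 -0.001 -1.   ] F [-0.3  0.1 -4.7] op 0.0447 q [-0.72  0.36  1.9  -0.    0.88 -0.75]
(0.77, 491.0, -192.3, 65.8, 24.6, 1.5) corner [-34.   -8.9]
(0.68, 492.2, -215.4, 64.8, 22.3, 1.0) corner [-33.6 -32. ]
(0.74, 499.0, -237.2, 52.7, 21.8, 1.9) corner [-27.5 -54. ]
(0.62, 507.1, -251.6, 37.5, 7.6, 1.9) corner [-19.9 -68.7]
[-93.03541265 -45.0527281 ]
```

View pics/w32.png

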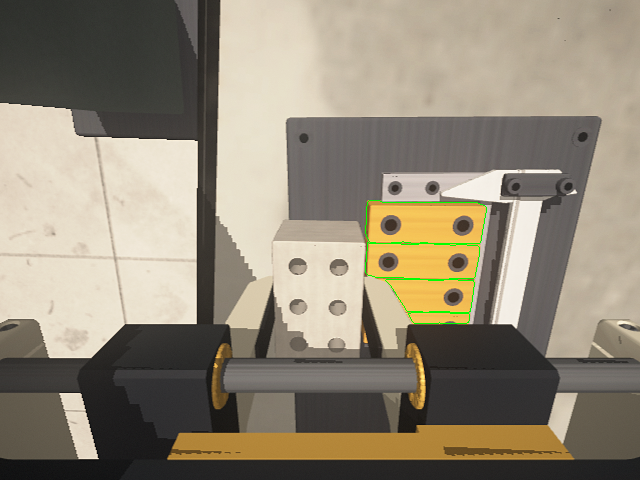

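>>> {"method": "arm_command", "body": {
  "moves": [
    [0.4,1,3,0,0,0,0],
    [0.4,0,1,0,0,0,0],
    [0.4,0,1,0,0,0,0],
    [0.4,0,0,0,0,0,0]
  ]
}}

```text
clock: 52.7
tcp_pos: [0.4376, -0.2286, 0.0507]
orientation: [-0.0, 0.695, 0.719, -0.0]
ft_force: [-2.6, -1.7, -3.6]
opening: 0.0448
```

>>> {"method": "arm_command", "body": {
  "moves": [
    [0.4,0,1,0,0,0,0],
    [0.4,0,0,0,0,0,0]
  ]
}}

```text
clock: 52.95
tcp_pos: [0.4378, -0.2286, 0.0507]
orientation: [-0.001, 0.694, 0.72, -0.001]
ft_force: [-6.2, -3.0, -1.5]
opening: 0.0445
```

>>> {"method": "arm_command", "body": {
  "moves": [
    [0.4,0,1,0,0,0,0],
    [0.4,0,0,0,0,0,0]
  ]
}}

```text
clock: 53.2
tcp_pos: [0.438, -0.2286, 0.0507]
orientation: [-0.002, 0.694, 0.72, -0.001]
ft_force: [-9.8, -3.7, -0.0]
opening: 0.0446
```

>>> {"method": "arm_command", "body": {
  "moves": [
    [0.4,0,1.2,0,0,0,0],
    [0.4,0,0,0,0,0,0],
    [0.4,0,0,0,0,0,0]
  ]
}}

```text
clock: 53.58
tcp_pos: [0.4381, -0.2284, 0.0505]
orientation: [-0.002, 0.694, 0.72, -0.002]
ft_force: [-12.5, -5.2, -0.8]
opening: 0.0444
```

```bash
python3 row.py w33.png; python3 - <<'E'
import cv2
im=cv2.imread('pics/w33.png'); cv2.imwrite('pics/w33c.png',cv2.resize(im[100:330,280:510],None,fx=2.6,fy=2.6,interpolation=cv2.INTER_CUBIC))
E
```

```text
t 53.58 tcp [ 0.4381 -0.2284  0.0505] yaw_x 92.08 z [-0.006  0.    -1.   ] F [-12.5  -5.2  -0.8] op 0.0444 q [-0.7   0.37  1.89 -0.    0.89 -0.74]
(0.63, 491.4, -191.8, 65.6, 24.3, 1.4) corner [-33.6  -8.4]
(0.7, 494.3, -214.7, 60.7, 22.8, 2.2) corner [-31.5 -31.4]
(0.86, 502.5, -236.6, 45.7, 21.8, 2.2) corner [-24.  -53.5]
(0.94, 510.0, -250.3, 32.9, 6.2, 2.3) corner [-16.9 -67.5]
```

View pics/w33c.png

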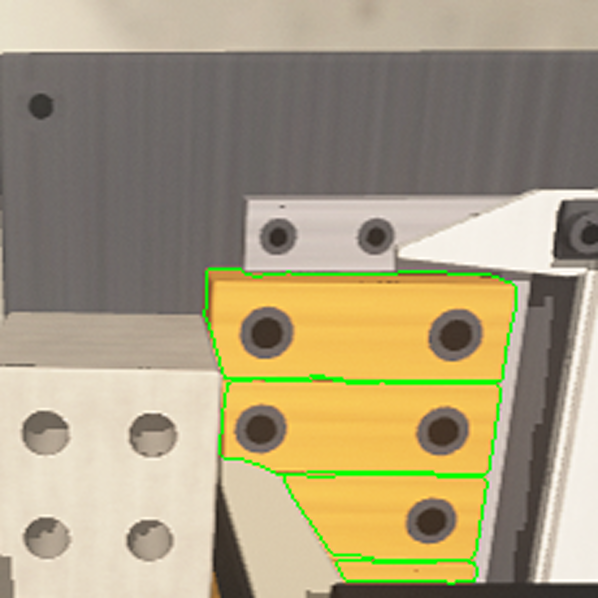

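>>> {"method": "arm_command", "body": {
  "moves": [
    [0.4,0,-5,0,0,0,0],
    [0.4,0,-10,0,0,0,0],
    [0.4,0,-5,-40,0,0,0],
    [0.4,0,0,-40,0,0,0],
    [0.4,-40,0,0,0,0,0],
    [0.4,-40,0,0,0,0,0],
    [0.4,0,0,0,0,0,0]
  ]
}}

```text
clock: 54.55
tcp_pos: [0.4243, -0.3118, 0.1311]
orientation: [0.001, 0.696, 0.718, -0.0]
ft_force: [0.0, 1.0, -4.6]
opening: 0.0447
```

```bash
python3 row.py w34.png; python3 - <<'E'
import cv2
im=cv2.imread('pics/w34.png'); cv2.imwrite('pics/w34c.png',cv2.resize(im[40:330,260:550],None,fx=2,fy=2,interpolation=cv2.INTER_CUBIC))
E
```

```text
t 54.55 tcp [ 0.4243 -0.3118  0.1311] yaw_x 91.84 z [ 0.002 -0.002 -1.   ] F [ 0.   1.  -4.6] op 0.0447 q [-0.85  0.31  1.73 -0.    1.1  -0.88]
(0.79, 490.6, -190.9, 66.2, 22.7, 1.8) corner [-34.4  -7.5]
(0.6, 491.1, -212.9, 65.6, 22.6, 1.3) corner [-34.6 -29.5]
(0.85, 491.5, -235.0, 66.2, 23.1, 1.8) corner [-34.9 -51.6]
(0.84, 492.4, -256.9, 66.3, 22.5, 0.8) corner [-34.8 -73.5]
(0.48, 425.6, -358.4, 130.1, 77.1, -88.8) corner [-104.9 -172.7]
```

View pics/w34c.png

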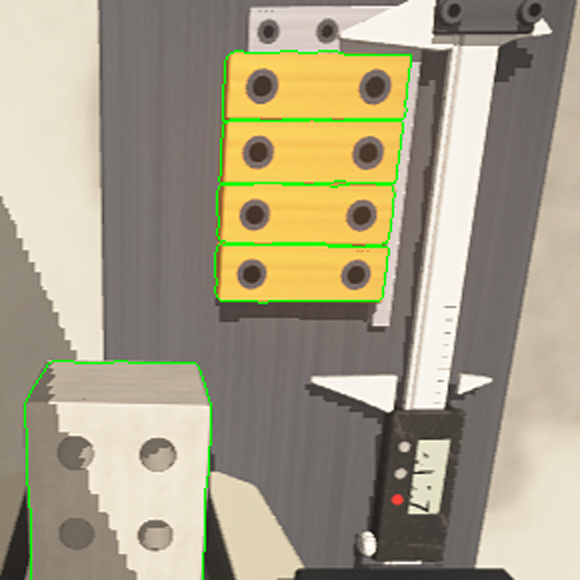

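>>> {"method": "arm_command", "body": {
  "moves": [
    [0.4,42,29,0,0,0,0],
    [0.4,42,29,0,0,0,0],
    [0.4,42,29,0,0,0,0],
    [0.4,42,29,0,0,0,0],
    [0.4,42,29,0,0,0,0],
    [0.4,42,29,0,0,0,0],
    [0.4,42,29,0,0,0,0],
    [0.4,40,29,0,0,0,0],
    [0.4,0,0,0,0,0,0],
    [0.4,0,0,0,0,0,0]
  ]
}}

```text
clock: 55.9
tcp_pos: [0.643, 0.0337, 0.1302]
orientation: [-0.001, 0.694, 0.72, -0.001]
ft_force: [-0.4, 0.0, -4.8]
opening: 0.0447
```

```bash
python3 go.py 643 28 40 91.9 w35.png
```

```text
t 55.90 tcp [0.643  0.0337 0.1302] yaw_x 92.08 z [-0.002  0.    -1.   ] F [-0.4  0.  -4.8] op 0.0447 q [-0.12  0.5   1.43 -0.    1.21 -0.16]
shift now-frame [-5.7 -0.1 90.2] turn about z 0.2
```

View pics/w35.png

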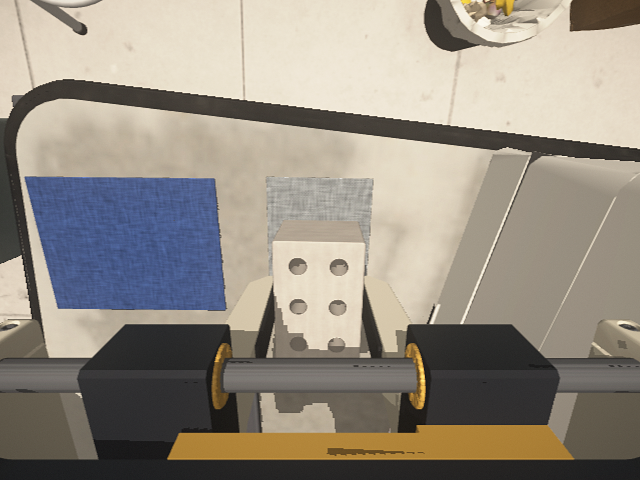

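Lower to just above the mat, then touch.

>>> {"method": "arm_command", "body": {
  "moves": [
    [0.4,-3,0,40,0,0,0],
    [0.4,-2,0,40,0,0,0],
    [0.4,0,0,6,0,0,0],
    [0.4,0,0,2,0,0,0],
    [0.4,0,0,0,0,0,0]
  ]
}}

```text
clock: 56.58
tcp_pos: [0.6458, 0.0274, 0.0448]
orientation: [0.001, 0.695, 0.719, 0.001]
ft_force: [0.3, 0.3, -5.2]
opening: 0.0446
```

>>> {"method": "arm_command", "body": {
  "moves": [
    [0.4,0,0,1,0,0,0],
    [0.4,0,0,1,0,0,0],
    [0.4,0,0,0,0,0,0]
  ]
}}

```text
clock: 56.95
tcp_pos: [0.6446, 0.0279, 0.0411]
orientation: [0.0, 0.695, 0.719, 0.0]
ft_force: [0.4, -0.0, -5.0]
opening: 0.0446
```

>>> {"method": "arm_command", "body": {
  "moves": [
    [0.4,0,0,1,0,0,0],
    [0.4,0,0,0.7,0,0,0],
    [0.4,0,0,0,0,0,0]
  ]
}}

```text
clock: 57.32
tcp_pos: [0.6447, 0.0278, 0.0398]
orientation: [0.0, 0.695, 0.719, 0.0]
ft_force: [-3.0, -0.1, 1.5]
opening: 0.0447
```

>>> {"method": "arm_command", "body": {
  "moves": [
    [0.8,0,0,0,0,0,0],
    [0.8,0,0,0,0,0,0],
    [0.8,0,0,-30,0,0,0],
    [0.8,0,0,-60,0,0,0],
    [0.8,0,0,0,0,0,0]
  ]
}}

```text
clock: 57.95
tcp_pos: [0.6484, 0.0274, 0.1352]
orientation: [0.005, 0.695, 0.719, 0.003]
ft_force: [0.0, 0.2, -0.3]
opening: 0.0745
```

>>> {"method": "arm_command", "body": {
  "moves": [
    [0.65,-47,-13,0,0,0,0],
    [0.65,-47,-13,0,0,0,0],
    [0.65,-47,-13,0,0,0,0],
    [0.65,-47,-13,0,0,0,0],
    [0.65,-47,-13,0,0,0,0],
    [0.65,-47,-13,0,0,0,0],
    [0.65,-47,-13,0,0,0,0],
    [0.65,-47,-13,0,0,0,0],
    [0.65,0,0,0,0,0,0],
    [0.65,0,0,0,0,0,0]
  ]
}}

```text
clock: 59.2
tcp_pos: [0.5533, -0.3511, 0.1283]
orientation: [-0.001, 0.695, 0.719, 0.0]
ft_force: [0.6, 0.0, -0.5]
opening: 0.0601
```

```bash
python3 go.py 552.5 -351 35 91.8; python3 row.py w36.png
```

```text
t 59.20 tcp [ 0.5533 -0.3511  0.1283] yaw_x 91.93 z [-0.001  0.001 -1.   ] F [ 0.6  0.  -0.5] op 0.0601 q [-0.74  0.52  1.4   0.    1.22 -0.77]
shift now-frame [-0.  -0.7 93.3] turn about z 0.1
t 59.20 tcp [ 0.5533 -0.3511  0.1283] yaw_x 91.93 z [-0.001  0.001 -1.   ] F [ 0.6  0.  -0.5] op 0.0601 q [-0.74  0.52  1.4   0.    1.22 -0.77]
(0.81, 493.2, -195.1, 64.7, 18.5, 1.3) corner [-31.9 -11.7]
(0.81, 493.9, -214.9, 64.6, 22.4, 1.1) corner [-31.9 -31.6]
(0.84, 494.7, -236.9, 64.8, 22.0, 0.7) corner [-31.8 -53.6]
(0.92, 495.3, -258.6, 65.1, 22.4, 0.5) corner [-31.9 -75.3]
```

View pics/w36.png

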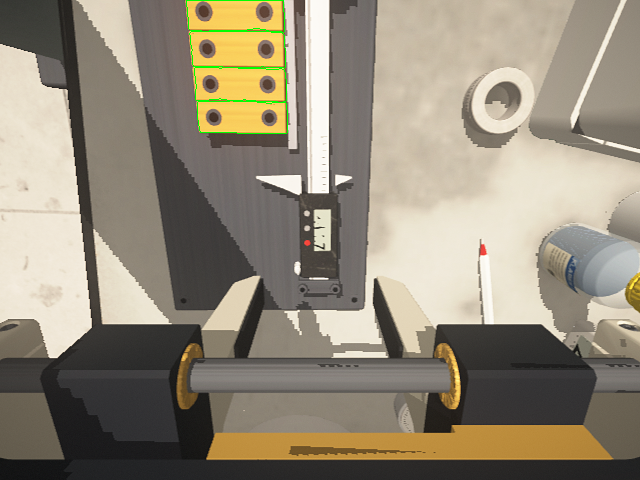

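>>> {"method": "arm_command", "body": {
  "moves": [
    [0.65,0,-0.5,50,0,0,0],
    [0.65,0,0,42,0,0,0],
    [0.65,0,0,2,0,0,0],
    [0.2,0,0,0,0,0,0],
    [0.2,0,0,0,0,0,0],
    [0.2,0,0,0,0,0,0],
    [0.2,0,0,0,0,0,0],
    [0.2,0,0,0,0,0,0]
  ],
  "grip_force": 8
}}

```text
clock: 60.3
tcp_pos: [0.5534, -0.3521, 0.0365]
orientation: [0.001, 0.695, 0.719, -0.0]
ft_force: [-1.3, -0.2, 7.1]
opening: 0.0301
```

>>> {"method": "arm_command", "body": {
  "moves": [
    [0.2,5,0,0,0,0,0],
    [0.2,6,0,0,0,0,0],
    [0.2,6,0,0,0,0,0],
    [0.2,5,0,0,0,0,0],
    [0.2,3,0,0,0,0,0],
    [0.2,2,0,0,0,0,0],
    [0.2,0,0,0,0,0,0]
  ]
}}

```text
clock: 61.18
tcp_pos: [0.5523, -0.3254, 0.0365]
orientation: [0.001, 0.695, 0.719, -0.0]
ft_force: [-2.7, -0.3, 6.7]
opening: 0.0294
```

```bash
python3 go.py 552.5 -351 35 91.8 w37.png
```

```text
t 61.17 tcp [ 0.5523 -0.3254  0.0365] yaw_x 91.98 z [ 0.001 -0.002 -1.   ] F [-2.7 -0.3  6.7] op 0.0294 q [-0.71  0.6   1.53 -0.    1.02 -0.74]
shift now-frame [-25.6  -0.7   1.5] turn about z 0.2
```

View pics/w37.png

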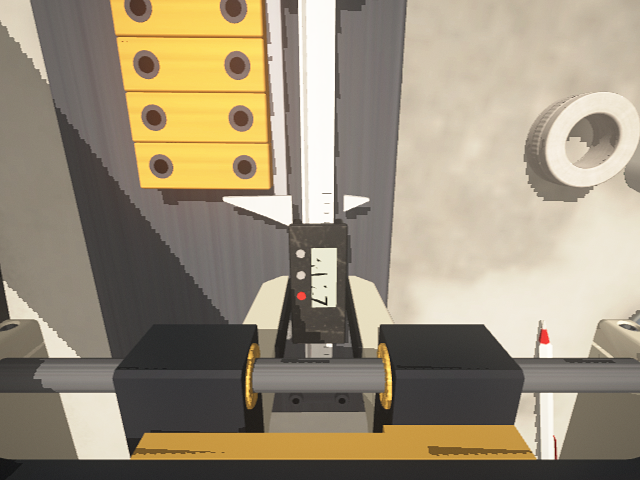

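>>> {"method": "arm_command", "body": {
  "moves": [
    [0.2,2,0,0,0,0,0],
    [0.2,1,0,0,0,0,0],
    [0.2,1,0,0,0,0,0],
    [0.2,0,0,0,0,0,0]
  ]
}}

```text
clock: 61.72
tcp_pos: [0.5522, -0.3217, 0.0365]
orientation: [0.001, 0.695, 0.719, -0.0]
ft_force: [-3.5, -1.9, 6.1]
opening: 0.0298
```

>>> {"method": "arm_command", "body": {
  "moves": [
    [0.2,0.7,0,0,0,0,0],
    [0.2,0,0,0,0,0,0]
  ]
}}

```text
clock: 61.98
tcp_pos: [0.5522, -0.3216, 0.0365]
orientation: [0.001, 0.695, 0.719, -0.001]
ft_force: [-2.9, -3.0, 5.3]
opening: 0.03
```

>>> {"method": "arm_command", "body": {
  "moves": [
    [0.2,0.7,0,0,0,0,0],
    [0.2,0,0,0,0,0,0]
  ]
}}

```text
clock: 62.22
tcp_pos: [0.5522, -0.3215, 0.0365]
orientation: [0.002, 0.695, 0.719, -0.001]
ft_force: [-1.8, -4.0, 4.8]
opening: 0.0296
```

>>> {"method": "arm_command", "body": {
  "moves": [
    [0.2,1,0,0,0,0,0],
    [0.2,1,0,0,0,0,0],
    [0.2,0,0,0,0,0,0]
  ],
  "grip_force": 14
}}

```text
clock: 62.6
tcp_pos: [0.5522, -0.3211, 0.0366]
orientation: [0.003, 0.695, 0.719, -0.002]
ft_force: [-3.0, -8.5, 2.9]
opening: 0.0297
```

```bash
python3 row.py w38.png; python3 - <<'E'
import cv2
im=cv2.imread('pics/w38.png'); cv2.imwrite('pics/w38c.png',cv2.resize(im[0:300,100:400],None,fx=2,fy=2,interpolation=cv2.INTER_CUBIC))
E
```

```text
t 62.60 tcp [ 0.5522 -0.3211  0.0366] yaw_x 91.98 z [ 0.002 -0.006 -1.   ] F [-3.  -8.5  2.9] op 0.0297 q [-0.7   0.59  1.54 -0.    1.01 -0.73]
(0.88, 493.1, -195.5, 64.5, 18.2, 1.2) corner [-32.  -12.1]
(0.63, 494.2, -215.2, 65.8, 22.6, 0.8) corner [-31.6 -31.9]
(0.8, 494.9, -237.1, 65.0, 21.6, 1.9) corner [-31.6 -53.8]
(0.9, 495.5, -259.2, 65.5, 22.6, 1.9) corner [-31.7 -75.9]
```

View pics/w38c.png

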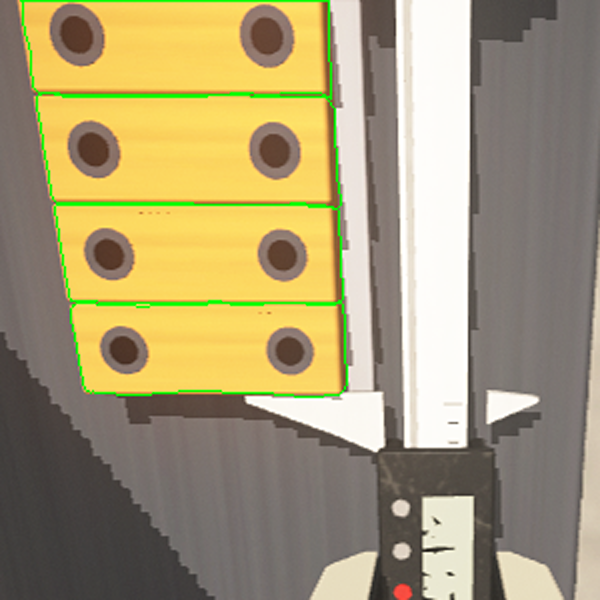

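>>> {"method": "arm_command", "body": {
  "moves": [
    [0.2,-2.5,0,0,0,0,0],
    [0.2,0,0,0,0,0,0],
    [0.6,0,0,0,0,0,0],
    [0.6,0,0,0,0,0,0],
    [0.6,0,0,0,0,0,0],
    [0.6,0,0,-30,0,0,0],
    [0.6,0,0,-50,0,0,0],
    [0.6,-40,-30,-40,0,0,0],
    [0.6,0,0,0,0,0,0]
  ]
}}

```text
clock: 63.82
tcp_pos: [0.5245, -0.3635, 0.1582]
orientation: [0.004, 0.696, 0.718, -0.0]
ft_force: [-0.0, 0.5, 0.7]
opening: 0.0557
```

```bash
python3 row.py w39.png; python3 - <<'E'
from h import *
im=cv2.imread('pics/w39.png'); cv2.imwrite('pics/w39c.png',cv2.resize(im[0:300,60:360],None,fx=2,fy=2,interpolation=cv2.INTER_CUBIC))
cv2.imwrite('pics/s9.png',robot.grab_frame('scene'));t=robot.grab_frame('top');cv2.imwrite('pics/t9c.png',cv2.resize(t[180:330,160:400],None,fx=3.3,fy=3.3,interpolation=cv2.INTER_CUBIC))
E
```

```text
t 63.83 tcp [ 0.5245 -0.3635  0.1582] yaw_x 91.83 z [ 0.005 -0.006 -1.   ] F [-0.   0.5  0.7] op 0.0557 q [-0.78  0.46  1.42 -0.    1.25 -0.81]
(0.86, 492.2, -195.1, 62.7, 14.5, 1.9) corner [-32.9 -11.7]
(0.72, 493.9, -235.0, 63.9, 23.0, 1.9) corner [-32.5 -51.6]
(0.95, 494.7, -256.4, 63.6, 22.7, 1.8) corner [-32.4 -73.1]
```

View pics/w39c.png

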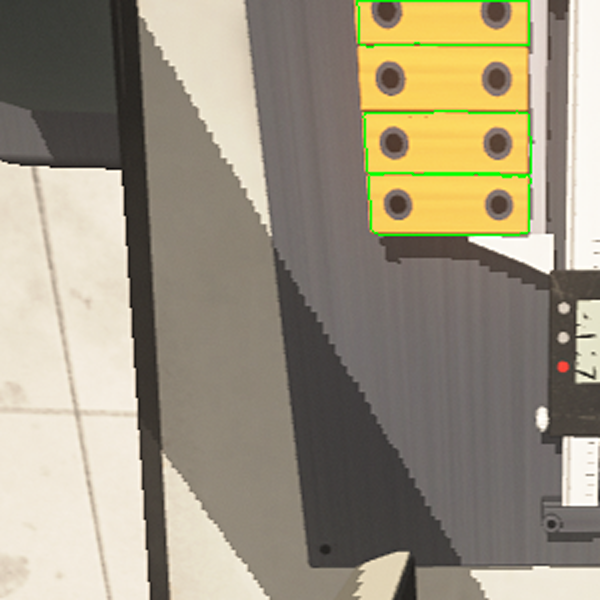

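View pics/s9.png

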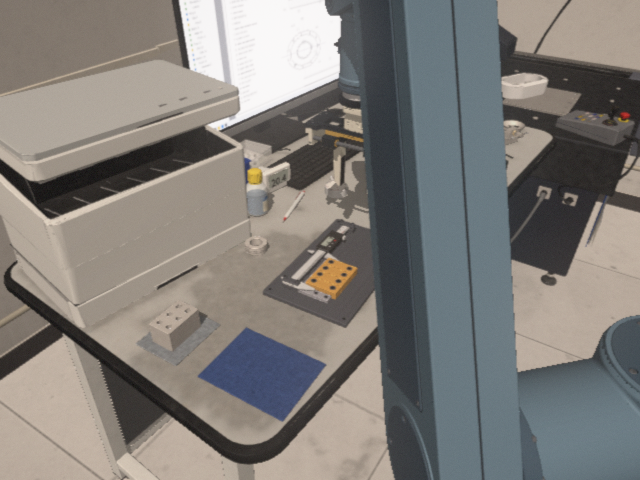

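View pics/t9c.png

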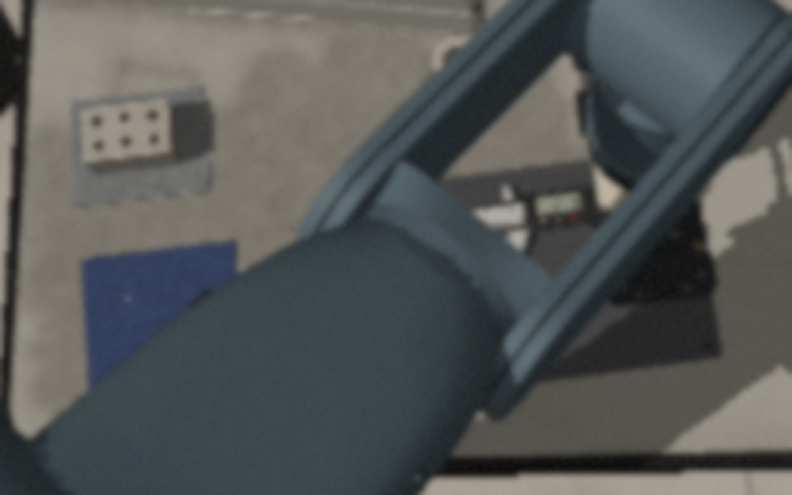

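>>> {"method": "arm_command", "body": {
  "moves": [
    [0.6,45,0,-10,0,0,0],
    [0.6,45,0,0,0,0,0],
    [0.6,10,-20,0,0,0,0],
    [0.6,0,0,0,0,0,0],
    [0.6,0,0,0,0,0,0]
  ]
}}

```text
clock: 64.65
tcp_pos: [0.5012, -0.2604, 0.1636]
orientation: [-0.0, 0.695, 0.719, 0.0]
ft_force: [-0.1, -0.1, -0.6]
opening: 0.0555
```

```bash
python3 row.py w40.png; python3 - <<'E'
from h import *
im=cv2.imread('pics/w40.png'); cv2.imwrite('pics/w40c.png',cv2.resize(im[60:260,230:460],None,fx=3,fy=3,interpolation=cv2.INTER_CUBIC))
E
```

```text
t 64.65 tcp [ 0.5012 -0.2604  0.1636] yaw_x 92.00 z [-0.  0. -1.] F [-0.1 -0.1 -0.6] op 0.0555 q [-0.68  0.34  1.6   0.    1.2  -0.71]
(0.67, 492.5, -193.7, 63.8, 22.2, 1.9) corner [-32.6 -10.3]
(0.77, 493.3, -215.2, 63.3, 22.4, 1.9) corner [-32.5 -31.8]
(0.94, 494.1, -237.2, 63.8, 21.6, 1.9) corner [-32.4 -53.9]
(0.87, 495.0, -259.2, 63.5, 20.7, 1.9) corner [-32.2 -75.9]
```

View pics/w40c.png

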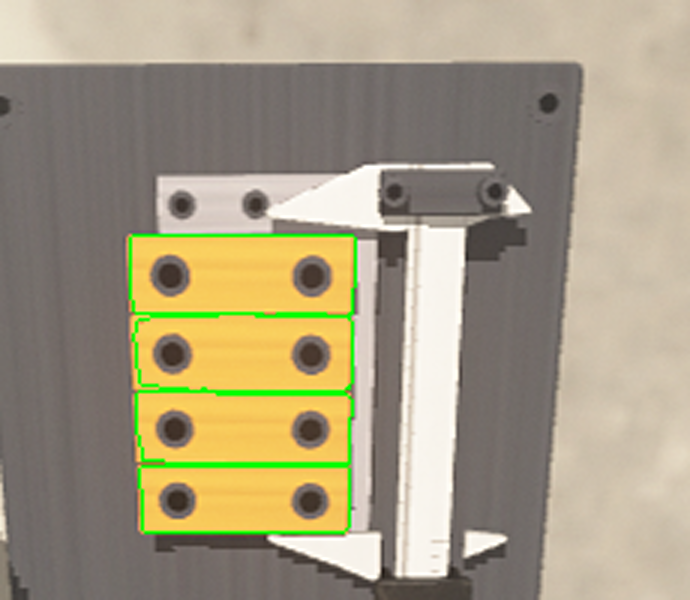

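```bash
python3 -c "
from station import robot
print(robot.sign_off())"
```

```text
the job is handed in; nothing more can be done
None
```

All four spacers are in the caliper stand as one closed row, the sliding jaw is touching the last one, and I handed the job in at about 65 s; no verdict was reported.

- **Zero check:** I slid the jaw shut until it stopped hard at about 11 N, then opened it to about 0.12 m.
- **Laying the row:** Each spacer was gripped by its ends and laid in front of the rail. One had been knocked about 4 cm off the blue mat along the way, so I found it again before picking it up.
- **Squaring up:** With the set-up block I pushed the row toward the rail, then against the end stop at about 11 N. A final push of about 12 N seated it square against the rail. The block then went back upright on its grey mat.
- **Closing the jaw:** The jaw stopped on the row, took about 8.5 N, and was then released.

**Last checks:**
- **Row:** The last picture shows no visible gaps and puts the spacers about 22 mm apart, all at the same angle as the stand within measuring error. Their centres are 32.2 to 32.6 mm in front of the rail face, where 32 mm is fully seated.
- **Jaw:** It is against the last spacer, and the robot is clear of everything.
- **Bystanders:** I did not go near the micrometer or the ring gauge, but I did not measure them at the end.

**One disagreement:** from the arm's travel between the shut and closed positions, the jaw opening comes out at about 89.5 mm instead of 88 mm. I put that down to shift when I regripped the slider and give in the arm, because the pictures show no gap.

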